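# Store a vial in the light-proof canister

### The job

Take the lid off the metal canister and set it down on the bench, then lower the loose specimen vial into the canister, upright, until you feel it stand on the pads inside, and let go without dropping it or pressing hard: how high the pads are piled is not known. Finally put the lid squarely back on the canister; leave the other things on the bench where they are.

Things in the scene. Friction and masses are not known exactly. Their poses are not given: they have to be found in the camera images.
- canister: Round opaque plain metal canister, fixed to the bench, 138 mm outside diameter (141 at beads), wall 4 mm, inside 128 mm, 116 mm high. Origin: centre of its underside, on the bench; z up. In it lies a flat, firm pile of cork pads, 126 mm wide, filling it to an unknown level 15 to 45 mm above the bench, low enough for the vial to fit under the lid.
- canister_rim (a point): Centre of the canister's mouth, level with the rim, 116 mm above its underside. The bench between canister and vial, up to x = 0.50 m, is free for the lid. Beware: straight ahead a fixed shelf overhangs the bench from x = 0.51 m on, between y = -0.17 and 0.05 m, its board 243 to 265 mm up; to the left a storage box with its lid 150 mm up has its nearest corner at x = 0.45, y = 0.23 m.
- lid: Loose round plain metal lid, 0.2 kg, at first on the canister. Origin: centre of its flange's underside, which rests on the rim (116 mm up when on, 6 mm up lying on the bench); z up. Flange 143 mm diameter, 5 mm thick; below it a chamfered plug 121 mm wide, 6 mm deep (3 mm play all round). In the middle a round grey grip, 28 mm diameter, from 16 to 40 mm above the origin; neck 20 mm.
- vial: Loose capped specimen vial standing on the bench, a straight cylinder 23 mm in diameter and 60 mm high, white cap on top (cap and bottle are one piece), about 22 g. Origin: centre of its underside; z up its axis. The only vial standing in the front part of the bench; grip it from 25 to 50 mm above its underside.
- dropper: Bystander near the vial: dropper bottle, 33 mm diameter, 85 mm high, pointed red nozzle. Origin: centre of its underside.
- petri: Bystander: covered petri dish, 68 mm diameter, 15 mm high, the nearer one, behind the canister and left of the slide box. Origin: centre of its underside.

How it is judged:
By the outcome, as a careful person would: the job done as asked, in the order asked, and still so for the second after the job is handed in, with the robot touching nothing.
It also fails if it takes over 72 s, if anything falls off the work surface, if the arm or the gripper's body presses on something with over 40 N, if the wrist force passes 120 N, or if a joint passes its speed limit or range.

### The arm

A 6-joint arm with a two-finger parallel gripper is mounted at the origin on a cart in front of the work surface, level with it; the furniture and walls round the work are solid. World frame = base frame: x ahead of the robot, y to its left, z up, the work surface at z = 0. Lengths are in m, angles in rad, forces in N, time in s.
With the tool pointing down it reaches from about 0.375 to 0.975 m from the base axis. Payload 3.8 kg.
Tool frame: the origin (TCP) lies at the centre of the arm's flange, where the gripper is bolted on; the fingertips stand 173 mm ahead of it and the grasp point (between the pads) lies 155 mm ahead of it (bot.tips_ahead is the distance from the TCP to the fingertips, in m); z points along the fingers, x is the direction in which the jaws open and shut, and the axes are right-handed (so a half turn about z gives the same grasp; the last joint's range is limited). The gripper opens to 85 mm and grips with 20 to 120 N. Pads are 22 mm wide; open, the fingers measure 114 mm over their backs; the gripper's body (76 mm by 85 mm) begins 54 mm behind the grasp point. The pads swing forward as they close: fully open they stand 13 mm farther back than shut.
Start: joints at [1.079, 0.264, 1.604, -0, 1.274, -0.037], TCP at [0.297, 0.606, 0.405] pointing down, gripper open.
Joint ranges: [-2.63, 2.63], [-0.94, 2.18], [0.31, 2.57], [-1.31, 4.45], [0, 2.66], [-2.55, 2.55]. Speed limits (rad/s): [2.57, 2.57, 3.14, 3.14, 3.14, 3.14].

### API

Orientations are given as a rotation vector (axis times angle).
In Python, from station import bot, camera, order gives the robot as it stands. The module is installed in compiled form; this text tells all that it offers.
- The arm moves only by the tool play_rows, never from a script. Its argument "commands" is a list of rows, each an object of numbers: "dx", "dy", "dz": the shift along the tool's x, y, z in m; "ax", "ay", "az": the turn, a rotation vector about the tool's x, y, z in rad; "claw": the finger opening in m, from 0 to 0.0854. In form: [{"dx": .., "dy": .., "dz": .., "ax": .., "ay": .., "az": .., "claw": ..}, ...]. A call has 1 to 12 rows; each row shifts and turns the pose as measured when the row begins, along the tool's axes as they then stand; what a row does not reach is not made up. A row lasts 1/8 s, in which the tool goes at most 62.5 mm and 10.7 degrees, less where a joint would pass 70% of its speed; a pose out of reach is approached as far as the arm can. A call with a gripper value outside its range is refused whole. The fingers move at their own pace and stop on an object; "grip_force" is the grip in N (left out, the last holds). Time passes only in rows, so rows that do not move let the fingers close. It gives the time, the measured TCP pose, the force and the opening at its end, in the units of the state.
- bot.get_obs(): the state, without advancing time (a new reading comes with each control period).
- camera(name): name is "scene" or "side" or "wrist"; returns a dict with "pixels" (480x640x3 uint8, blue, green, red), "camera_matrix" (3x3 intrinsics, pixels), "cam_to_world" (4x4, takes a point from camera to world coordinates). Camera axes: x right, y up, looking along -z (the intrinsics and any distortion apply to the point x, -y, -z); pixel columns grow to the right and rows downward; lengths in m; the calibration is good to about 2 mm. A picture is of the moment at which its call begins. There is no depth.
- order.job_done(): hands the job in, once; it reports no verdict.
The state is a dict: "time": time; "q": joint angles; "dq": joint speeds; "joint_torque": joint torques, N m; "ee_pos": TCP position; "eef_rot": TCP orientation; "ft_force": force on the tool from outside, world axes, zero at the start; "ft_torque": the same for the moment, N m; "grip_width": finger opening in m.
Only numpy, scipy, OpenCV 4.12 (cv2) and the standard library are available. Lean on these libraries where they do the work, as an engineer would, in place of code of your own. Each camera call takes 0.05 s, during which the arm holds its last target.

## Working session

There is one attempt and no reset: what is moved stays moved. The work goes in short steps, Python scripts to look and compute and a tool call to move; the robot and the scene stay as the last step left them, time stands still between calls to the robot, and variables do not carry over. Pictures are saved under pics/ and viewed, and the job is handed in when it is done.

Besides the shell and the picture viewer there is one more tool, called after "Call:" as name(argument=value, ...) on one line, values as JSON. play_rows: Moves the arm, as the interface text tells. Its arguments: {"type":"object","properties":{"commands":{"type":"array"},"grip_force":{"type":"number"}},"required":["commands"]}

```bash
mkdir -p pics
python3 - <<'E'
from station import bot,camera
import cv2,numpy as np
o=bot.get_obs();print({k:np.round(v,3) for k,v in o.items()},bot.tips_ahead)
for n in ["scene","side","wrist"]:
    c=camera(n);cv2.imwrite(f"pics/{n}0.png",c["pixels"]);print(n,np.round(c["camera_matrix"],1).tolist(),np.round(c["cam_to_world"],3).tolist(),[k for k in c])
E
```

```text
{'time': np.float64(0.0), 'q': array([ 1.079,  0.265,  1.605,  0.   ,  1.274, -0.037]), 'dq': array([-0.002, -0.001, -0.   ,  0.002, -0.   , -0.001]), 'joint_torque': array([ 1.0000e-03, -5.1512e+01, -3.6731e+01,  0.0000e+00,  1.3000e-02,
        0.0000e+00]), 'ee_pos': array([0.296, 0.606, 0.403]), 'eef_rot': array([ 2.664,  1.663, -0.003]), 'ft_force': array([-0.625,  1.536, -0.765]), 'ft_torque': array([-0.032,  0.037,  0.008]), 'grip_width': np.float64(0.085)} 0.1734
scene [[508.4, 0.0, 323.2], [0.0, 508.4, 230.0], [0.0, 0.0, 1.0]] [[0.318, 0.597, -0.737, -0.15], [-0.948, 0.204, -0.243, -0.329], [0.006, 0.776, 0.631, 0.697], [0.0, 0.0, 0.0, 1.0]] ['pixels', 'camera_matrix', 'cam_to_world']
side [[537.2, 0.0, 326.0], [0.0, 537.2, 236.2], [0.0, 0.0, 1.0]] [[0.876, 0.408, -0.258, 0.221], [-0.483, 0.739, -0.47, -0.637], [-0.001, 0.537, 0.844, 1.05], [0.0, 0.0, 0.0, 1.0]] ['pixels', 'camera_matrix', 'cam_to_world']
wrist [[345.6, 0.0, 320.6], [0.0, 345.6, 239.4], [0.0, 0.0, 1.0]] [[0.439, -0.866, -0.239, 0.235], [0.899, 0.422, 0.12, 0.636], [-0.003, -0.268, 0.964, 0.373], [0.0, 0.0, 0.0, 1.0]] ['pixels', 'camera_matrix', 'cam_to_world']
```

View pics/scene0.png

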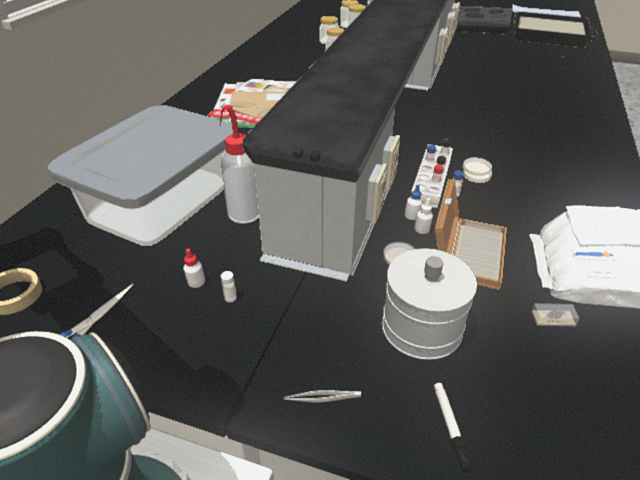

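View pics/side0.png

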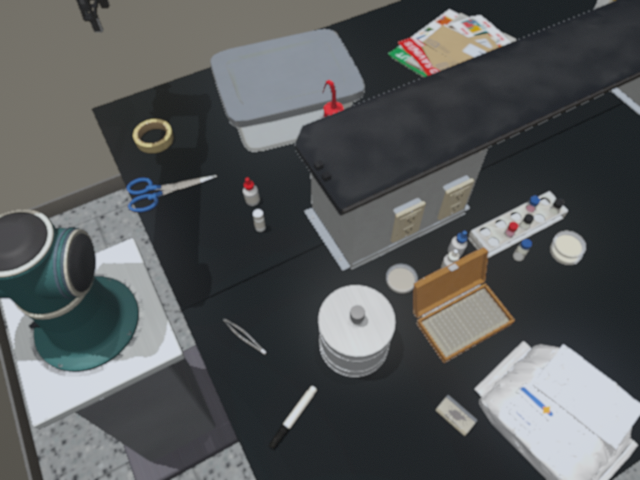

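View pics/wrist0.png

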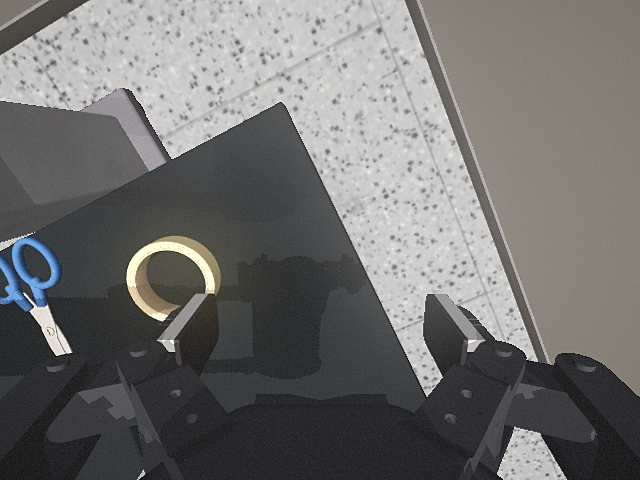

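The scene camera shows the lid's grip at about (434,267), the vial at (229,287) and the dropper at (194,270). In the side view they are at (357,314), (259,220) and (251,192). I'll measure them.

```bash
cat > h.py <<'E'
import numpy as np,cv2
from station import bot,camera
def ray(c,u,v):
    K=c["camera_matrix"];M=np.array(c["cam_to_world"])
    d=np.array([(u-K[0][2])/K[0][0],-(v-K[1][2])/K[1][1],-1.])
    d=M[:3,:3]@d; return M[:3,3],d/np.linalg.norm(d)
def plane(c,u,v,z):
    o,d=ray(c,u,v);return o+d*(z-o[2])/d[2]
def proj(c,p):
    K=c["camera_matrix"];M=np.array(c["cam_to_world"]);q=M[:3,:3].T@(np.array(p)-M[:3,3])
    return np.array([K[0][2]+K[0][0]*q[0]/-q[2],K[1][2]+K[1][1]*q[1]/q[2]])
def tri(a,b):
    o1,d1=a;o2,d2=b
    s=np.linalg.lstsq(np.c_[d1,-d2],o2-o1,rcond=None)[0]
    p,q=o1+s[0]*d1,o2+s[1]*d2
    return (p+q)/2,np.linalg.norm(p-q)
def circ(P):
    P=np.array(P)[:,:2];A=np.c_[2*P,np.ones(len(P))];s=np.linalg.lstsq(A,(P**2).sum(1),rcond=None)[0]
    return s[:2],np.sqrt(s[2]+s[0]**2+s[1]**2)
E
python3 - <<'E'
from h import *
A=[]
for n,bx,bv in [("scene",(370,230,490,370),(170,235,250,315)),("side",(305,270,410,390),(230,165,285,245))]:
    im=cv2.imread(f"pics/{n}0.png")
    for b in (bx,bv):
        c=im[b[1]:b[3],b[0]:b[2]];A.append(cv2.resize(c,(400,300) if 0 else (int((b[2]-b[0])*300/(b[3]-b[1])),300),interpolation=cv2.INTER_NEAREST))
h=np.vstack([np.hstack([a,np.zeros((300,800-a.shape[1]-0,3),np.uint8)])[:, :400] for a in A[:1]])
def pad(a):return np.hstack([a[:,:400],np.zeros((300,max(0,400-a.shape[1]),3),np.uint8)])
cv2.imwrite("pics/crop.png",np.vstack([np.hstack([pad(A[0]),pad(A[1])]),np.hstack([pad(A[2]),pad(A[3])])]))
E
```

```text
(no output)
```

View pics/crop.png

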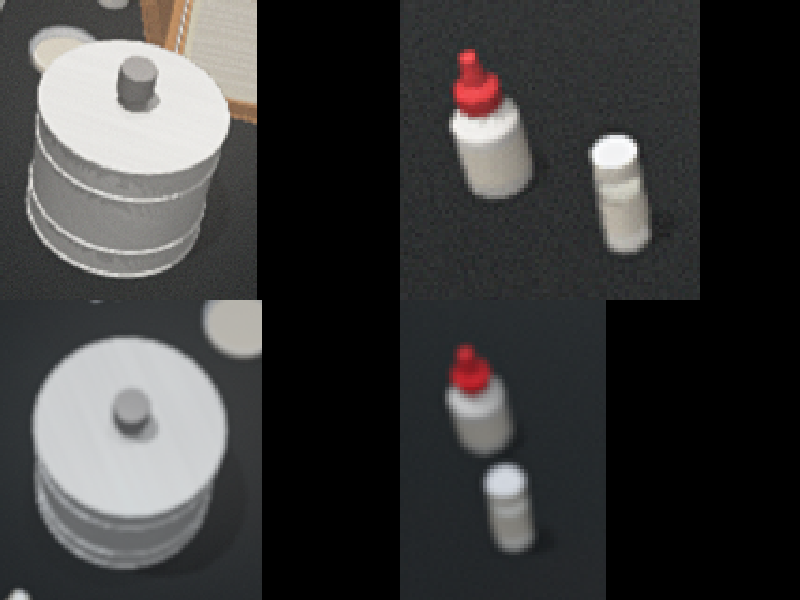

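Run:
```python
from h import *
S=camera("scene");D=camera("side")
for c,g,v,n in [(S,(434.4,261.7),(226.8,275.5),"scene"),(D,(357.4,311),(258,213.5),"side")]:
    print(n,"grip",plane(c,*g,.156).round(4),"vial",plane(c,*v,.06).round(4))
    im=cv2.cvtColor(c["pixels"],cv2.COLOR_BGR2GRAY)
    # lid edge: radial scan from the predicted centre for outer edge of flange: top-facing half
    c0=plane(c,*g,.156)[:2]
    for it in range(3):
        P=[]
        for a in np.arange(0,360,5):
            a=np.radians(a);rs=np.arange(.060,.085,.0004)
            pts=np.array([proj(c,[c0[0]+r*np.cos(a),c0[1]+r*np.sin(a),.121]) for r in rs]).astype(np.float32)
            val=cv2.remap(im,pts[:,0][None],pts[:,1][None],cv2.INTER_LINEAR)[0].astype(float)
            val=cv2.GaussianBlur(val[None],(1,1),0)[0]
            gr=val[3:]-val[:-3]
            k=gr.argmin()
            if gr[k]<-12:P.append([*(c0+(rs[k]+.0006)*np.array([np.cos(a),np.sin(a)]))])
        P=np.array(P)
        cc,r=circ(P)
        for _ in range(5):
            e=np.abs(np.hypot(*(P-cc).T)-r);m=e<=max(.0012,np.median(e)*2);cc,r=circ(P[m])
        c0=cc
    print("lid",cc.round(4),r.round(4),m.sum(),len(P))
print(tri(ray(S,434.4,261.7),ray(D,357.4,311)),tri(ray(S,226.8,275.5),ray(D,258,213.5)))
# vial axis : mask center
for c,b in ((S,(212,262,245,308)),(D,(245,200,275,240))):
    im=cv2.cvtColor(c["pixels"],cv2.COLOR_BGR2GRAY)[b[1]:b[3],b[0]:b[2]]
    m=(im>95).astype(np.uint8);n,l,st,ce=cv2.connectedComponentsWithStats(m);k=1+st[1:,4].argmax()
    print(st[k],ce[k]+b[:2])
    ys,xs=np.where(l==k);p=ce[k]+b[:2];print(plane(c,*p,.03).round(4))
```

```text
scene grip [ 0.4636 -0.3102  0.156 ] vial [0.4161 0.0387 0.06  ]
lid [ 0.4643 -0.31  ] 0.0712 61 66
side grip [ 0.4673 -0.3068  0.156 ] vial [0.4199 0.0414 0.06  ]
lid [ 0.4671 -0.3067] 0.0722 68 72
(array([ 0.4667454 , -0.30838817,  0.15470158]), np.float64(0.004122561196767763)) (array([0.42035376, 0.04243088, 0.05617928]), np.float64(0.0026461080175994964))
[  9   9  15  31 373] [228.24932976 285.90884718]
[0.4191 0.0411 0.03  ]
[  7   8  13  24 220] [258.34545455 219.22727273]
[0.4198 0.047  0.03  ]
```

```bash
cat >> h.py <<'E'
from scipy.spatial.transform import Rotation as R
def plan(wps,yaw,step=.058,now=None):
    "waypoints (TCP world), tool-x yaw (rad) reached along the way, tool kept straight down"
    o=bot.get_obs();p=np.array(o["ee_pos"]);Rm=R.from_rotvec(o["eef_rot"]).as_matrix()
    def Rd(y):return np.array([[np.cos(y),np.sin(y),0],[np.sin(y),-np.cos(y),0],[0,0,-1.]])
    y=np.arctan2(Rm[1,0],Rm[0,0]);first=True;rows=[]
    print("pos",p.round(4),"yaw",y.round(4),"tilt",np.arccos(-Rm[2,2]).round(4),"t",float(o["time"]),"F",np.round(o["ft_force"],1),"w",float(o["grip_width"]))
    for w in wps:
        w=np.array(w);n=max(1,int(np.ceil(np.linalg.norm(w-p)/step)));d=(w-p)/n
        for i in range(n):
            y2=y+np.clip(yaw-y,-.17,.17);rv=R.from_matrix(Rm.T@Rd(y2)).as_rotvec();t=Rm.T@d
            rows.append(dict(zip(["dx","dy","dz","ax","ay","az"],[float(round(v,3)) for v in [*t,*rv]])))
            y=y2;Rm=Rd(y)
        p=w
    import json
    for i in range(0,len(rows),12):print("["+",\n".join(json.dumps(r) for r in rows[i:i+12])+"]\n")
E
python3 - <<'E'
from h import *
plan([(.40,.25,.45),(.41,.06,.45)],0.1)
S=camera("scene");D=camera("side")
print("dropper",plane(S,196.5,284,0),plane(D,256,204,0))
print("tweezers",[plane(D,*q,0).round(3) for q in((224,321),(265,352))])
E
```

```text
pos [0.2964 0.6062 0.404 ] yaw 1.116 tilt 0.0011 t 0.25 F [-0.   0.7  0.3] w 0.08504124458602365
[{"dx": -0.039, "dy": 0.036, "dz": -0.007, "ax": 0.0, "ay": 0.001, "az": 0.17},
{"dx": -0.033, "dy": 0.042, "dz": -0.007, "ax": 0.0, "ay": 0.0, "az": 0.17},
{"dx": -0.025, "dy": 0.047, "dz": -0.007, "ax": 0.0, "ay": 0.0, "az": 0.17},
{"dx": -0.017, "dy": 0.05, "dz": -0.007, "ax": 0.0, "ay": 0.0, "az": 0.17},
{"dx": -0.008, "dy": 0.052, "dz": -0.007, "ax": 0.0, "ay": 0.0, "az": 0.17},
{"dx": 0.001, "dy": 0.053, "dz": -0.007, "ax": 0.0, "ay": 0.0, "az": 0.166},
{"dx": 0.01, "dy": 0.052, "dz": -0.007, "ax": 0.0, "ay": 0.0, "az": 0.0},
{"dx": -0.002, "dy": 0.048, "dz": 0.0, "ax": 0.0, "ay": 0.0, "az": 0.0},
{"dx": -0.002, "dy": 0.048, "dz": 0.0, "ax": 0.0, "ay": 0.0, "az": 0.0},
{"dx": -0.002, "dy": 0.048, "dz": 0.0, "ax": 0.0, "ay": 0.0, "az": 0.0},
{"dx": -0.002, "dy": 0.048, "dz": 0.0, "ax": 0.0, "ay": 0.0, "az": 0.0}]

dropper [0.42973485 0.11760109 0.        ] [0.43952117 0.11014799 0.        ]
tweezers [array([ 0.253, -0.133,  0.   ]), array([ 0.299, -0.237,  0.   ])]
```

Call:
play_rows(commands=[{"dx": -0.039, "dy": 0.036, "dz": -0.007, "az": 0.17}, {"dx": -0.033, "dy": 0.042, "dz": -0.007, "az": 0.17}, {"dx": -0.025, "dy": 0.047, "dz": -0.007, "az": 0.17}, {"dx": -0.017, "dy": 0.05, "dz": -0.007, "az": 0.17}, {"dx": -0.008, "dy": 0.052, "dz": -0.007, "az": 0.17}, {"dx": 0.001, "dy": 0.053, "dz": -0.007, "az": 0.166}, {"dx": 0.01, "dy": 0.052, "dz": -0.007}, {"dx": -0.002, "dy": 0.048}, {"dx": -0.002, "dy": 0.048}, {"dx": -0.002, "dy": 0.048}, {"dx": -0.002, "dy": 0.048}, {"dx": 0}])

```text
invalid input at $.commands[0]: expected keys dx, dy, dz, ax, ay, az, claw
```

Run:
```python
from h import *
c=camera("wrist");cv2.imwrite("pics/w1.png",c["pixels"]);np.savez("w1.npz",**c)
plan([(.40,-.06,.45),(.466,-.308,.45),(.466,-.308,.36)],0.)
```

```text
pos [0.2965 0.6063 0.4045] yaw 1.116 tilt 0.0003 t 0.4 F [ 0.2 -0.5 -0.8] w 0.08537760892568033
[{"dx": -0.046, "dy": 0.032, "dz": -0.004, "ax": 0.0, "ay": 0.0, "az": 0.17},
{"dx": -0.04, "dy": 0.039, "dz": -0.004, "ax": 0.0, "ay": 0.0, "az": 0.17},
{"dx": -0.033, "dy": 0.046, "dz": -0.004, "ax": 0.0, "ay": 0.0, "az": 0.17},
{"dx": -0.025, "dy": 0.051, "dz": -0.004, "ax": 0.0, "ay": 0.0, "az": 0.17},
{"dx": -0.016, "dy": 0.054, "dz": -0.004, "ax": 0.0, "ay": 0.0, "az": 0.17},
{"dx": -0.006, "dy": 0.056, "dz": -0.004, "ax": 0.0, "ay": 0.0, "az": 0.17},
{"dx": 0.003, "dy": 0.056, "dz": -0.004, "ax": 0.0, "ay": 0.0, "az": 0.096},
{"dx": 0.009, "dy": 0.056, "dz": -0.004, "ax": 0.0, "ay": 0.0, "az": 0.0},
{"dx": 0.009, "dy": 0.056, "dz": -0.004, "ax": 0.0, "ay": 0.0, "az": 0.0},
{"dx": 0.009, "dy": 0.056, "dz": -0.004, "ax": 0.0, "ay": 0.0, "az": 0.0},
{"dx": 0.009, "dy": 0.056, "dz": -0.004, "ax": 0.0, "ay": 0.0, "az": 0.0},
{"dx": 0.009, "dy": 0.056, "dz": -0.004, "ax": 0.0, "ay": 0.0, "az": 0.0}]

[{"dx": 0.013, "dy": 0.05, "dz": 0.0, "ax": 0.0, "ay": 0.0, "az": 0.0},
{"dx": 0.013, "dy": 0.05, "dz": 0.0, "ax": 0.0, "ay": 0.0, "az": 0.0},
{"dx": 0.013, "dy": 0.05, "dz": 0.0, "ax": 0.0, "ay": 0.0, "az": 0.0},
{"dx": 0.013, "dy": 0.05, "dz": 0.0, "ax": 0.0, "ay": 0.0, "az": 0.0},
{"dx": 0.013, "dy": 0.05, "dz": 0.0, "ax": 0.0, "ay": 0.0, "az": 0.0},
{"dx": 0.0, "dy": 0.0, "dz": 0.045, "ax": 0.0, "ay": 0.0, "az": 0.0},
{"dx": 0.0, "dy": 0.0, "dz": 0.045, "ax": 0.0, "ay": 0.0, "az": 0.0}]
```

View pics/w1.png

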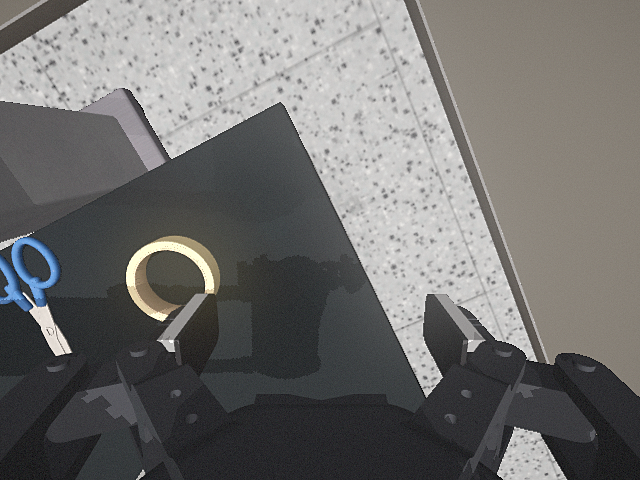

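The call was refused because every key has to be present, so the arm hasn't moved and the view is unchanged. I'm resending with all keys.

Call:
play_rows(commands=[{"dx": -0.039, "dy": 0.036, "dz": -0.007, "ax": 0, "ay": 0, "az": 0.17, "claw": 0.085}, {"dx": -0.033, "dy": 0.042, "dz": -0.007, "ax": 0, "ay": 0, "az": 0.17, "claw": 0.085}, {"dx": -0.025, "dy": 0.047, "dz": -0.007, "ax": 0, "ay": 0, "az": 0.17, "claw": 0.085}, {"dx": -0.017, "dy": 0.05, "dz": -0.007, "ax": 0, "ay": 0, "az": 0.17, "claw": 0.085}, {"dx": -0.008, "dy": 0.052, "dz": -0.007, "ax": 0, "ay": 0, "az": 0.17, "claw": 0.085}, {"dx": 0.001, "dy": 0.053, "dz": -0.007, "ax": 0, "ay": 0, "az": 0.166, "claw": 0.085}, {"dx": 0.01, "dy": 0.052, "dz": -0.007, "ax": 0, "ay": 0, "az": 0, "claw": 0.085}, {"dx": -0.002, "dy": 0.048, "dz": 0, "ax": 0, "ay": 0, "az": 0, "claw": 0.085}, {"dx": -0.002, "dy": 0.048, "dz": 0, "ax": 0, "ay": 0, "az": 0, "claw": 0.085}, {"dx": -0.002, "dy": 0.048, "dz": 0, "ax": 0, "ay": 0, "az": 0, "claw": 0.085}, {"dx": -0.002, "dy": 0.048, "dz": 0, "ax": 0, "ay": 0, "az": 0, "claw": 0.085}, {"dx": 0, "dy": 0, "dz": 0, "ax": 0, "ay": 0, "az": 0, "claw": 0.085}])

```text
time: 1.9
ee_pos: [0.4022, 0.0407, 0.457]
eef_rot: [3.14, 0.106, 0.016]
ft_force: [0.4, -0.4, 0.2]
grip_width: 0.085
```

Run:
```python
from h import *
c=camera("wrist");cv2.imwrite("pics/w2.png",c["pixels"]);np.savez("w2.npz",**c)
plan([(.40,-.06,.45),(.466,-.308,.45),(.466,-.308,.36)],0.)
```

```text
pos [0.4022 0.0419 0.457 ] yaw 0.069 tilt 0.0103 t 1.95 F [-0.   0.2 -0.1] w 0.08506430601621667
[{"dx": -0.005, "dy": 0.051, "dz": 0.003, "ax": -0.001, "ay": -0.01, "az": 0.069},
{"dx": -0.001, "dy": 0.051, "dz": 0.004, "ax": 0.0, "ay": 0.0, "az": 0.0},
{"dx": 0.013, "dy": 0.05, "dz": 0.0, "ax": 0.0, "ay": 0.0, "az": 0.0},
{"dx": 0.013, "dy": 0.05, "dz": 0.0, "ax": 0.0, "ay": 0.0, "az": 0.0},
{"dx": 0.013, "dy": 0.05, "dz": 0.0, "ax": 0.0, "ay": 0.0, "az": 0.0},
{"dx": 0.013, "dy": 0.05, "dz": 0.0, "ax": 0.0, "ay": 0.0, "az": 0.0},
{"dx": 0.013, "dy": 0.05, "dz": 0.0, "ax": 0.0, "ay": 0.0, "az": 0.0},
{"dx": 0.0, "dy": 0.0, "dz": 0.045, "ax": 0.0, "ay": 0.0, "az": 0.0},
{"dx": 0.0, "dy": 0.0, "dz": 0.045, "ax": 0.0, "ay": 0.0, "az": 0.0}]
```

View pics/w2.png

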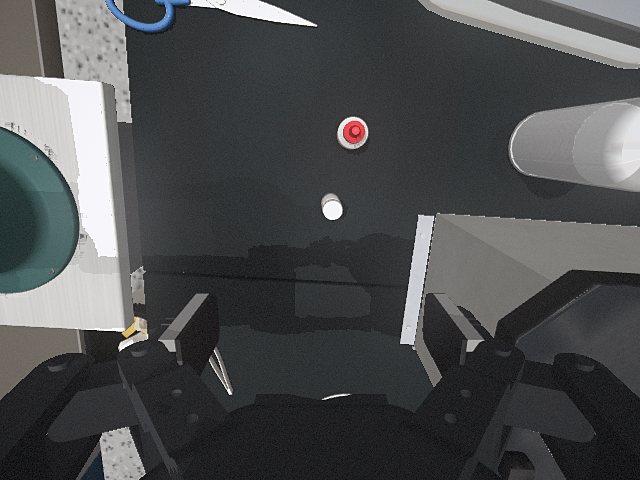

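The wrist view shows the vial's cap at (332,209) and the dropper at (352,132), with the canister out of view. Now on to the lid.

Call:
play_rows(commands=[{"dx": -0.005, "dy": 0.051, "dz": 0.003, "ax": 0, "ay": -0.01, "az": 0.069, "claw": 0.085}, {"dx": -0.001, "dy": 0.051, "dz": 0.0, "ax": 0, "ay": 0, "az": 0, "claw": 0.085}, {"dx": 0.013, "dy": 0.05, "dz": 0, "ax": 0, "ay": 0, "az": 0, "claw": 0.085}, {"dx": 0.013, "dy": 0.05, "dz": 0, "ax": 0, "ay": 0, "az": 0, "claw": 0.085}, {"dx": 0.013, "dy": 0.05, "dz": 0, "ax": 0, "ay": 0, "az": 0, "claw": 0.085}, {"dx": 0.013, "dy": 0.05, "dz": 0, "ax": 0, "ay": 0, "az": 0, "claw": 0.085}, {"dx": 0.0, "dy": 0.0, "dz": 0, "ax": 0, "ay": 0, "az": 0, "claw": 0.085}])

```text
time: 2.82
ee_pos: [0.459, -0.2594, 0.454]
eef_rot: [-3.136, -0.022, -0.01]
ft_force: [-0.7, 0.2, 0.3]
grip_width: 0.0855
```

Run:
```python
from h import *
v=dict(np.load("w2.npz"))
print("vial top",plane(v,332,209,.06),"dropper",plane(v,352.5,133,.085))
c=camera("wrist");cv2.imwrite("pics/w3.png",c["pixels"]);np.savez("w3.npz",**c)
plan([(.466,-.308,.45),(.466,-.308,.36)],0.)
```

```text
vial top [0.41781214 0.04089507 0.06      ] dropper [0.43015073 0.11935189 0.085     ]
pos [ 0.4586 -0.258   0.454 ] yaw 0.0152 tilt 0.0093 t 2.875 F [0.3 0.8 0.2] w 0.08456861721157186
[{"dx": 0.007, "dy": 0.05, "dz": 0.004, "ax": -0.007, "ay": -0.006, "az": 0.015},
{"dx": 0.0, "dy": 0.0, "dz": 0.045, "ax": 0.0, "ay": 0.0, "az": 0.0},
{"dx": 0.0, "dy": 0.0, "dz": 0.045, "ax": 0.0, "ay": 0.0, "az": 0.0}]
```

View pics/w3.png

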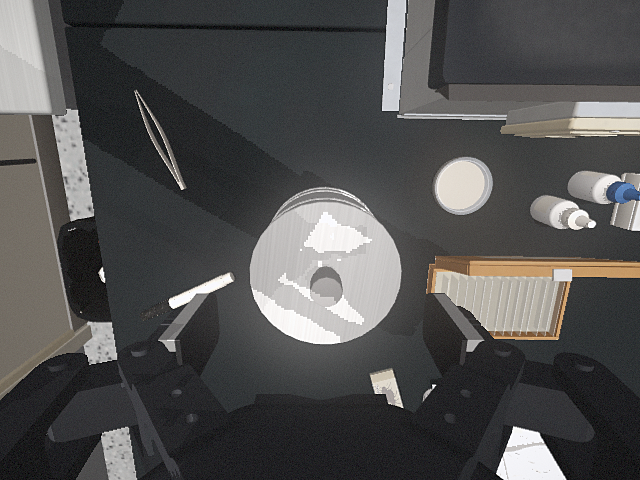

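The lid fills (250–400, 199–344) and its grip sits near (326,285). I'll fit the lid's edge.

Run:
```python
from h import *
c=dict(np.load("w3.npz"))
g=cv2.cvtColor(c["pixels"],cv2.COLOR_BGR2GRAY).astype(np.float32)
c0=plane(c,325.5,271.5,.121)[:2];print(c0)
for it in range(3):
    P=[]
    for a in np.radians(np.arange(-180,180,4)):
        rs=np.arange(.06,.085,.0004);u=np.array([np.cos(a),np.sin(a)])
        pts=np.array([proj(c,[*(c0+r*u),.121]) for r in rs]).astype(np.float32)
        v=cv2.remap(g,pts[:,0][None],pts[:,1][None],cv2.INTER_LINEAR)[0];gr=v[4:]-v[:-4];k=gr.argmin()
        if gr[k]<-25:P.append(c0+(rs[k]+.0008)*u)
    P=np.array(P);cc,r=circ(P)
    for _ in range(5):
        e=abs(np.hypot(*(P-cc).T)-r);m=e<max(.001,2*np.median(e));cc,r=circ(P[m])
    c0=cc
print("lid",cc.round(4),r.round(4),m.sum())
```

```text
[ 0.465753   -0.30517087]
lid [ 0.4655 -0.3103] 0.0709 70
```

Call:
play_rows(commands=[{"dx": 0.007, "dy": 0.051, "dz": 0.004, "ax": -0.007, "ay": -0.006, "az": 0.015, "claw": 0.085}, {"dx": 0.0, "dy": 0.0, "dz": 0.05, "ax": 0, "ay": 0, "az": 0, "claw": 0.07}, {"dx": 0.0, "dy": 0.0, "dz": 0.045, "ax": 0, "ay": 0, "az": 0, "claw": 0.06}, {"dx": 0.0, "dy": 0.0, "dz": 0, "ax": 0, "ay": 0, "az": 0, "claw": 0.06}])

```text
time: 3.38
ee_pos: [0.4697, -0.302, 0.3544]
eef_rot: [-3.14, -0.013, -0.005]
ft_force: [-0.7, 0.7, 0.4]
grip_width: 0.06
```

Run:
```python
from h import *
plan([(.4656,-.309,.33),(.4656,-.309,.301)],0.)
```

```text
pos [ 0.4697 -0.302   0.3544] yaw 0.0084 tilt 0.0037 t 3.375 F [-0.7  0.7  0.4] w 0.06004706219455026
[{"dx": -0.004, "dy": 0.007, "dz": 0.024, "ax": -0.002, "ay": -0.003, "az": 0.008},
{"dx": 0.0, "dy": 0.0, "dz": 0.029, "ax": 0.0, "ay": 0.0, "az": 0.0}]
```

Call:
play_rows(commands=[{"dx": -0.004, "dy": 0.007, "dz": 0.02, "ax": -0.002, "ay": -0.003, "az": 0.008, "claw": 0.06}, {"dx": 0.0, "dy": 0.0, "dz": 0.015, "ax": 0, "ay": 0, "az": 0, "claw": 0.06}, {"dx": 0.0, "dy": 0.0, "dz": 0.0, "ax": 0, "ay": 0, "az": 0, "claw": 0.06}])

```text
time: 3.75
ee_pos: [0.4676, -0.3079, 0.3218]
eef_rot: [3.138, 0.005, 0.008]
ft_force: [-0.6, 1.3, 0.2]
grip_width: 0.0599
```

Run:
```python
from h import *
c=camera("wrist");cv2.imwrite("pics/w4.png",c["pixels"])
plan([(.4656,-.309,.302)],0.)
```

```text
pos [ 0.4678 -0.3082  0.3226] yaw 0.0029 tilt 0.0078 t 3.8 F [ 0.2 -0.1 -0. ] w 0.06005175481533013
[{"dx": -0.002, "dy": 0.001, "dz": 0.021, "ax": 0.004, "ay": -0.006, "az": 0.003}]
```

View pics/w4.png

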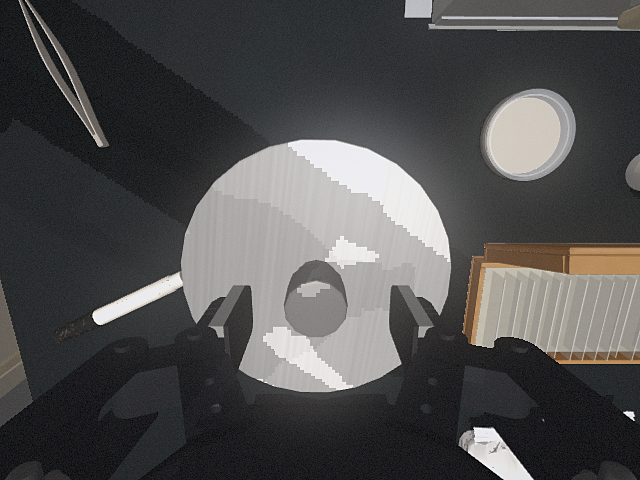

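Call:
play_rows(commands=[{"dx": -0.002, "dy": 0.001, "dz": 0.021, "ax": 0.004, "ay": -0.006, "az": 0.003, "claw": 0.06}, {"dx": 0.0, "dy": 0.0, "dz": 0.0, "ax": 0, "ay": 0, "az": 0, "claw": 0.04}, {"dx": 0.0, "dy": 0.0, "dz": 0.0, "ax": 0, "ay": 0, "az": 0, "claw": 0.02}, {"dx": 0.0, "dy": 0.0, "dz": 0.0, "ax": 0, "ay": 0, "az": 0, "claw": 0.015}, {"dx": 0.0, "dy": 0.0, "dz": 0.0, "ax": 0, "ay": 0, "az": 0, "claw": 0.015}], grip_force=60)

```text
time: 4.42
ee_pos: [0.4665, -0.3103, 0.3024]
eef_rot: [3.139, -0.002, 0.005]
ft_force: [0.4, 0.5, -2.4]
grip_width: 0.0266
```

Run:
```python
from h import *
o=bot.get_obs();print(o["ft_force"],o["ft_torque"])
plan([(.4656,-.309,.34),(.4656,-.309,.375),(.42,-.14,.375)],0.)
```

```text
[ 0.37389115  0.52784121 -2.35373475] [-0.02384964 -0.01889988  0.03464007]
pos [ 0.4665 -0.3103  0.3024] yaw -0.001 tilt 0.004 t 4.425 F [ 0.4  0.5 -2.4] w 0.026569471172793076
[{"dx": -0.001, "dy": -0.001, "dz": -0.038, "ax": 0.002, "ay": -0.003, "az": -0.001},
{"dx": 0.0, "dy": 0.0, "dz": -0.035, "ax": 0.0, "ay": 0.0, "az": 0.0},
{"dx": -0.011, "dy": -0.042, "dz": 0.0, "ax": 0.0, "ay": 0.0, "az": 0.0},
{"dx": -0.011, "dy": -0.042, "dz": 0.0, "ax": 0.0, "ay": 0.0, "az": 0.0},
{"dx": -0.011, "dy": -0.042, "dz": 0.0, "ax": 0.0, "ay": 0.0, "az": 0.0},
{"dx": -0.011, "dy": -0.042, "dz": 0.0, "ax": 0.0, "ay": 0.0, "az": 0.0}]
```

Call:
play_rows(commands=[{"dx": 0, "dy": 0, "dz": -0.01, "ax": 0, "ay": 0, "az": 0, "claw": 0.015}, {"dx": 0.0, "dy": 0.0, "dz": -0.03, "ax": 0, "ay": 0, "az": 0, "claw": 0.015}, {"dx": 0.0, "dy": 0.0, "dz": -0.035, "ax": 0, "ay": 0, "az": 0, "claw": 0.015}, {"dx": 0.0, "dy": 0.0, "dz": 0, "ax": 0, "ay": 0, "az": 0, "claw": 0.015}])

```text
time: 4.92
ee_pos: [0.466, -0.3098, 0.38]
eef_rot: [3.14, -0.001, 0.003]
ft_force: [-0.5, -0.4, -1.6]
grip_width: 0.0264
```

Run:
```python
from h import *
c=camera("wrist");cv2.imwrite("pics/w5.png",c["pixels"])
plan([(.42,-.14,.375)],0.)
```

```text
pos [ 0.4654 -0.3094  0.3778] yaw -0.001 tilt 0.0012 t 4.975 F [ 0.3 -0.2 -1.9] w 0.026181441535721196
[{"dx": -0.011, "dy": -0.042, "dz": 0.001, "ax": -0.001, "ay": 0.001, "az": -0.001},
{"dx": -0.011, "dy": -0.042, "dz": 0.001, "ax": 0.0, "ay": 0.0, "az": 0.0},
{"dx": -0.011, "dy": -0.042, "dz": 0.001, "ax": 0.0, "ay": 0.0, "az": 0.0},
{"dx": -0.011, "dy": -0.042, "dz": 0.001, "ax": 0.0, "ay": 0.0, "az": 0.0}]
```

View pics/w5.png

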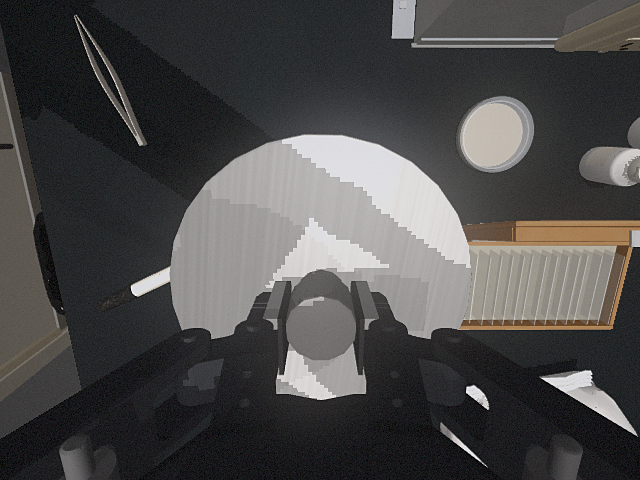

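The lid is held, at about -2 N with the grip between the pads. I'll carry it to the clear area.

Call:
play_rows(commands=[{"dx": -0.011, "dy": -0.043, "dz": 0.001, "ax": 0, "ay": 0, "az": 0, "claw": 0.015}, {"dx": -0.011, "dy": -0.043, "dz": 0.001, "ax": 0, "ay": 0, "az": 0, "claw": 0.015}, {"dx": -0.011, "dy": -0.043, "dz": 0.001, "ax": 0, "ay": 0, "az": 0, "claw": 0.015}, {"dx": -0.011, "dy": -0.043, "dz": 0.001, "ax": 0, "ay": 0, "az": 0, "claw": 0.015}, {"dx": 0.0, "dy": 0.0, "dz": 0.04, "ax": 0, "ay": 0, "az": 0, "claw": 0.015}, {"dx": 0.0, "dy": 0.0, "dz": 0.05, "ax": 0, "ay": 0, "az": 0, "claw": 0.015}, {"dx": 0.0, "dy": 0.0, "dz": 0.04, "ax": 0, "ay": 0, "az": 0, "claw": 0.015}, {"dx": 0, "dy": 0, "dz": 0, "ax": 0, "ay": 0, "az": 0, "claw": 0.015}])

```text
time: 5.98
ee_pos: [0.4136, -0.1291, 0.2304]
eef_rot: [-3.134, 0.002, 0.023]
ft_force: [0.1, 0.0, -2.3]
grip_width: 0.0267
```

Run:
```python
from h import *
c=camera("scene");cv2.imwrite("pics/s6.png",c["pixels"])
plan([(.42,-.14,.193)],0.)
```

```text
pos [ 0.4147 -0.1295  0.2322] yaw -0.0011 tilt 0.0129 t 6.025 F [-0.7 -0.4 -1.7] w 0.026118343294021802
[{"dx": 0.006, "dy": 0.011, "dz": 0.039, "ax": -0.006, "ay": 0.011, "az": -0.001}]
```

View pics/s6.png

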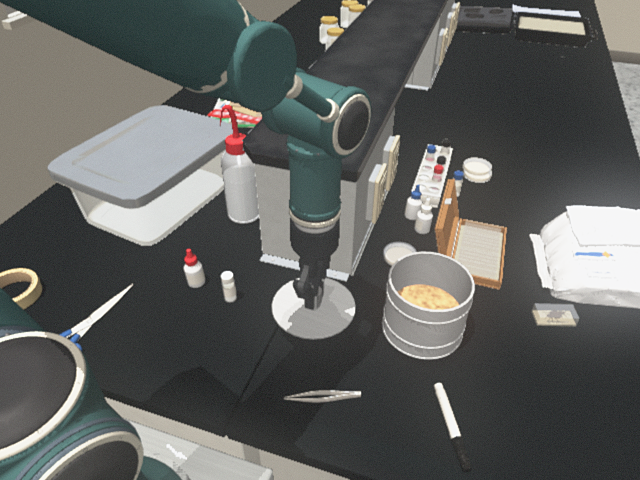

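The lid hangs over clear bench at about (314,305). The canister is open, with the pads at (428,297). I'm lowering it slowly.

Call:
play_rows(commands=[{"dx": 0.0, "dy": 0.01, "dz": 0.02, "ax": -0.006, "ay": 0.011, "az": -0.001, "claw": 0.015}, {"dx": 0.0, "dy": 0.0, "dz": 0.01, "ax": 0, "ay": 0, "az": 0, "claw": 0.015}, {"dx": 0.0, "dy": 0.0, "dz": 0.005, "ax": 0, "ay": 0, "az": 0, "claw": 0.015}])

```text
time: 6.4
ee_pos: [0.4177, -0.1408, 0.2011]
eef_rot: [3.139, -0.001, 0.012]
ft_force: [-0.5, -1.0, -1.2]
grip_width: 0.0261
```

Run:
```python
from h import *
plan([(.415,-.14,.193)],0.)
```

```text
pos [ 0.4177 -0.1408  0.2011] yaw -0.0008 tilt 0.0083 t 6.4 F [-0.5 -1.  -1.2] w 0.026097557267523865
[{"dx": -0.003, "dy": -0.001, "dz": 0.008, "ax": 0.003, "ay": -0.008, "az": -0.001}]
```

Call:
play_rows(commands=[{"dx": 0.0, "dy": 0.0, "dz": 0.006, "ax": 0.003, "ay": -0.008, "az": 0, "claw": 0.015}, {"dx": 0.0, "dy": 0.0, "dz": 0.003, "ax": 0, "ay": 0, "az": 0, "claw": 0.015}, {"dx": 0.0, "dy": 0.0, "dz": 0.002, "ax": 0, "ay": 0, "az": 0, "claw": 0.015}])

```text
time: 6.78
ee_pos: [0.4191, -0.1411, 0.1926]
eef_rot: [3.141, -0.001, 0.001]
ft_force: [-10.7, 3.3, 26.0]
grip_width: 0.0263
```

Run:
```python
from h import *
plan([(.415,-.14,.193)],0.)
```

```text
pos [ 0.4191 -0.1411  0.1926] yaw -0.0005 tilt 0.0009 t 6.775 F [-10.7   3.3  26. ] w 0.026261432839891883
[{"dx": -0.004, "dy": -0.001, "dz": -0.0, "ax": 0.0, "ay": -0.001, "az": -0.001}]
```

The lid is down: 26 N at z = 0.1926, where I predicted contact. I'll ease off, release and back away.

Call:
play_rows(commands=[{"dx": 0.0, "dy": 0.0, "dz": 0, "ax": 0, "ay": 0, "az": 0, "claw": 0.015}, {"dx": 0.0, "dy": 0.0, "dz": 0.0, "ax": 0, "ay": 0, "az": 0, "claw": 0.035}, {"dx": 0.0, "dy": 0.0, "dz": 0.0, "ax": 0, "ay": 0, "az": 0, "claw": 0.05}, {"dx": 0.0, "dy": 0.0, "dz": -0.03, "ax": 0, "ay": 0, "az": 0, "claw": 0.05}, {"dx": 0.0, "dy": 0.0, "dz": -0.05, "ax": 0, "ay": 0, "az": 0, "claw": 0.05}, {"dx": 0.0, "dy": 0.0, "dz": -0.05, "ax": 0, "ay": 0, "az": 0, "claw": 0.05}, {"dx": 0.0, "dy": 0.0, "dz": 0, "ax": 0, "ay": 0, "az": 0, "claw": 0.05}])

```text
time: 7.65
ee_pos: [0.4195, -0.141, 0.3268]
eef_rot: [3.141, -0.0, 0.003]
ft_force: [-0.4, -0.7, -0.5]
grip_width: 0.0503
```

Run:
```python
from h import *
c=camera("wrist");cv2.imwrite("pics/w7.png",c["pixels"]);np.savez("w7.npz",**c)
plan([(.418,.0405,.30),(.418,.0405,.24)],0.)
```

```text
pos [ 0.4185 -0.1406  0.3245] yaw -0.0003 tilt 0.0024 t 7.7 F [-0.4 -0.2 -0.8] w 0.050276457869651646
[{"dx": -0.0, "dy": -0.045, "dz": 0.006, "ax": -0.001, "ay": 0.002, "az": -0.0},
{"dx": -0.0, "dy": -0.045, "dz": 0.006, "ax": 0.0, "ay": 0.0, "az": 0.0},
{"dx": -0.0, "dy": -0.045, "dz": 0.006, "ax": 0.0, "ay": 0.0, "az": 0.0},
{"dx": -0.0, "dy": -0.045, "dz": 0.006, "ax": 0.0, "ay": 0.0, "az": 0.0},
{"dx": 0.0, "dy": 0.0, "dz": 0.03, "ax": 0.0, "ay": 0.0, "az": 0.0},
{"dx": 0.0, "dy": 0.0, "dz": 0.03, "ax": 0.0, "ay": 0.0, "az": 0.0}]
```

View pics/w7.png

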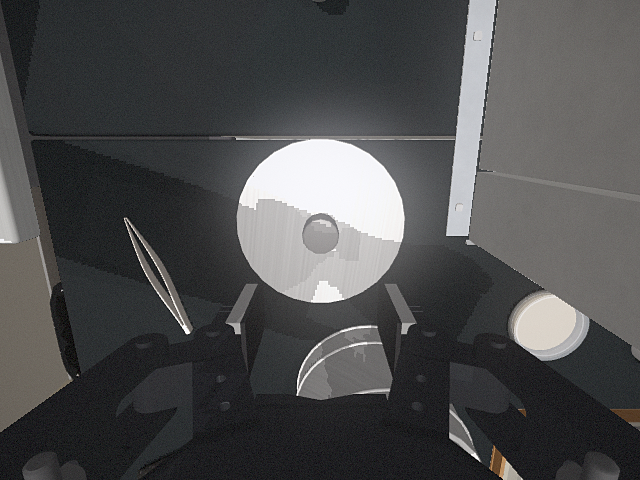

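The lid is lying flat on the bench at (320,222), clear of everything. Next is the vial.

Call:
play_rows(commands=[{"dx": 0.0, "dy": -0.046, "dz": 0.006, "ax": -0.001, "ay": 0.002, "az": 0, "claw": 0.055}, {"dx": 0.0, "dy": -0.046, "dz": 0.006, "ax": 0, "ay": 0, "az": 0, "claw": 0.055}, {"dx": 0.0, "dy": -0.046, "dz": 0.006, "ax": 0, "ay": 0, "az": 0, "claw": 0.055}, {"dx": 0.0, "dy": -0.046, "dz": 0.006, "ax": 0, "ay": 0, "az": 0, "claw": 0.055}, {"dx": 0.0, "dy": 0.0, "dz": 0, "ax": 0, "ay": 0, "az": 0, "claw": 0.055}, {"dx": 0.0, "dy": 0.0, "dz": 0, "ax": 0, "ay": 0, "az": 0, "claw": 0.055}])

```text
time: 8.45
ee_pos: [0.4146, 0.0477, 0.2906]
eef_rot: [3.141, -0.004, -0.022]
ft_force: [0.1, -0.4, 0.1]
grip_width: 0.0549
```

Run:
```python
from h import *
c=camera("wrist");cv2.imwrite("pics/w8.png",c["pixels"]);np.savez("w8.npz",**c)
plan([(.418,.0405,.26),(.418,.0405,.20)],0.)
```

```text
pos [0.4145 0.0474 0.2906] yaw -0.0037 tilt 0.0143 t 8.5 F [ 0.5  0.5 -0.2] w 0.055450798474432385
[{"dx": 0.004, "dy": 0.007, "dz": 0.031, "ax": 0.0, "ay": 0.014, "az": -0.004},
{"dx": 0.0, "dy": 0.0, "dz": 0.03, "ax": 0.0, "ay": 0.0, "az": 0.0},
{"dx": 0.0, "dy": 0.0, "dz": 0.03, "ax": 0.0, "ay": 0.0, "az": 0.0}]
```

View pics/w8.png

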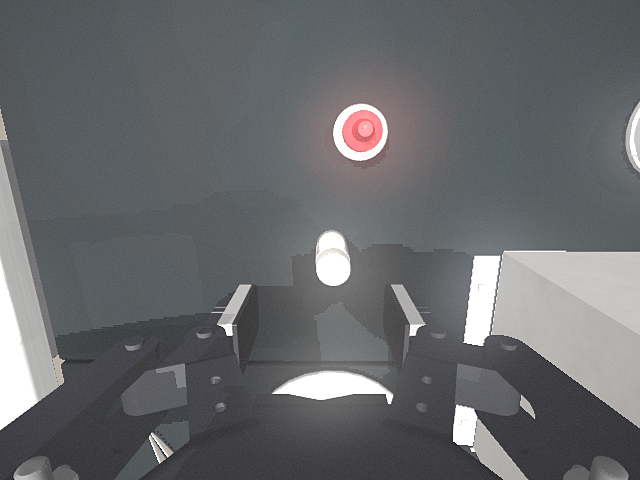

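Run:
```python
from h import *
c=dict(np.load("w8.npz"));print(plane(c,333.5,268,.06))
```

```text
[0.41868529 0.04112186 0.06      ]
```

Call:
play_rows(commands=[{"dx": 0.004, "dy": 0.007, "dz": 0.02, "ax": 0, "ay": 0.014, "az": -0.004, "claw": 0.055}, {"dx": 0, "dy": 0, "dz": 0, "ax": 0, "ay": 0, "az": 0, "claw": 0.055}])

```text
time: 8.75
ee_pos: [0.4183, 0.0384, 0.2698]
eef_rot: [3.141, -0.004, -0.001]
ft_force: [-0.3, -0.6, -0.6]
grip_width: 0.0548
```

Run:
```python
from h import *
c=camera("wrist");cv2.imwrite("pics/w9.png",c["pixels"]);np.savez("w9.npz",**c)
plan([(.418,.0405,.24),(.418,.0405,.198)],0.)
```

```text
pos [0.4189 0.0385 0.2709] yaw -0.0027 tilt 0.0015 t 8.8 F [-0.3  0.8  0.2] w 0.05483166658900551
[{"dx": -0.001, "dy": -0.002, "dz": 0.031, "ax": 0.0, "ay": -0.001, "az": -0.003},
{"dx": 0.0, "dy": 0.0, "dz": 0.042, "ax": 0.0, "ay": 0.0, "az": 0.0}]
```

View pics/w9.png

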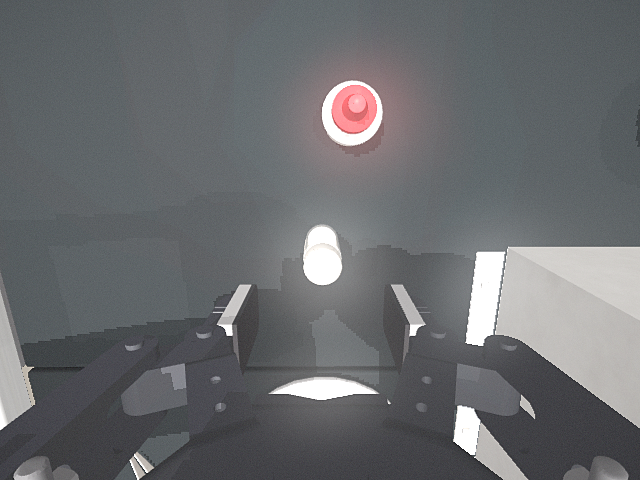

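The vial's cap at (322,262) is centred between the pads, whose midpoint is x≈320. Descending.

Call:
play_rows(commands=[{"dx": 0, "dy": -0.002, "dz": 0.03, "ax": 0, "ay": -0.001, "az": -0.003, "claw": 0.055}, {"dx": 0, "dy": 0, "dz": 0.025, "ax": 0, "ay": 0, "az": 0, "claw": 0.055}, {"dx": 0, "dy": 0, "dz": 0, "ax": 0, "ay": 0, "az": 0, "claw": 0.055}])

```text
time: 9.18
ee_pos: [0.4212, 0.0389, 0.218]
eef_rot: [3.142, -0.007, 0.009]
ft_force: [0.2, -0.5, -0.5]
grip_width: 0.0553
```

Run:
```python
from h import *
plan([(.4185,.041,.198)],0.)
```

```text
pos [0.4212 0.0389 0.218 ] yaw -0.0043 tilt 0.0057 t 9.175 F [ 0.2 -0.5 -0.5] w 0.05526253308627045
[{"dx": -0.003, "dy": -0.002, "dz": 0.02, "ax": 0.0, "ay": -0.006, "az": -0.004}]
```

Call:
play_rows(commands=[{"dx": -0.003, "dy": -0.002, "dz": 0.02, "ax": 0, "ay": -0.006, "az": -0.004, "claw": 0.055}, {"dx": 0, "dy": 0, "dz": 0, "ax": 0, "ay": 0, "az": 0, "claw": 0.055}])

```text
time: 9.43
ee_pos: [0.4201, 0.0404, 0.2006]
eef_rot: [-3.141, 0.003, -0.005]
ft_force: [-0.5, -0.5, -0.0]
grip_width: 0.0548
```

Run:
```python
from h import *
c=camera("wrist");cv2.imwrite("pics/w10.png",c["pixels"])
plan([(.4185,.041,.198)],0.)
```

```text
pos [0.4213 0.0404 0.2018] yaw -0.0019 tilt 0.0068 t 9.475 F [ 0.1 -0.3  0.5] w 0.05529766934675646
[{"dx": -0.003, "dy": -0.001, "dz": 0.004, "ax": -0.0, "ay": -0.007, "az": -0.002}]
```

View pics/w10.png

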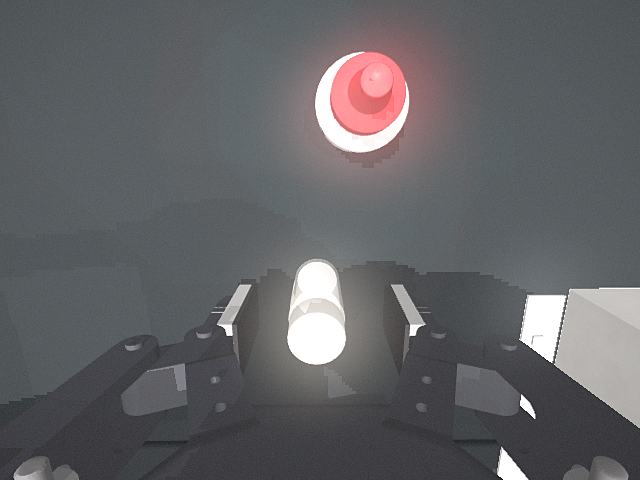

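The vial stands between the pads at (316,335). Correcting the last 2 mm, then closing gently.

Call:
play_rows(commands=[{"dx": -0.002, "dy": 0, "dz": 0.003, "ax": 0, "ay": -0.005, "az": 0, "claw": 0.055}, {"dx": 0, "dy": 0, "dz": 0, "ax": 0, "ay": 0, "az": 0, "claw": 0.04}, {"dx": 0, "dy": 0, "dz": 0, "ax": 0, "ay": 0, "az": 0, "claw": 0.025}, {"dx": 0, "dy": 0, "dz": 0, "ax": 0, "ay": 0, "az": 0, "claw": 0.012}, {"dx": 0, "dy": 0, "dz": 0, "ax": 0, "ay": 0, "az": 0, "claw": 0.012}, {"dx": 0, "dy": 0, "dz": 0, "ax": 0, "ay": 0, "az": 0, "claw": 0.012}], grip_force=25)

```text
time: 10.22
ee_pos: [0.4213, 0.0404, 0.2022]
eef_rot: [-3.141, 0.003, -0.012]
ft_force: [-0.1, 0.3, -0.3]
grip_width: 0.0221
```

Run:
```python
from h import *
plan([(.4185,.041,.198)],0.)
```

```text
pos [0.4213 0.0404 0.2022] yaw -0.0022 tilt 0.0078 t 10.225 F [-0.1  0.3 -0.3] w 0.022081265066055518
[{"dx": -0.003, "dy": -0.001, "dz": 0.004, "ax": -0.0, "ay": -0.008, "az": -0.002}]
```

Call:
play_rows(commands=[{"dx": 0, "dy": 0, "dz": -0.02, "ax": 0, "ay": 0, "az": 0, "claw": 0.012}, {"dx": 0, "dy": 0, "dz": -0.04, "ax": 0, "ay": 0, "az": 0, "claw": 0.012}, {"dx": 0, "dy": 0, "dz": -0.05, "ax": 0, "ay": 0, "az": 0, "claw": 0.012}, {"dx": 0, "dy": 0, "dz": -0.05, "ax": 0, "ay": 0, "az": 0, "claw": 0.012}, {"dx": 0, "dy": 0, "dz": -0.02, "ax": 0, "ay": 0, "az": 0, "claw": 0.012}, {"dx": 0, "dy": 0, "dz": 0, "ax": 0, "ay": 0, "az": 0, "claw": 0.012}])

```text
time: 10.98
ee_pos: [0.419, 0.0403, 0.386]
eef_rot: [-3.141, 0.003, -0.005]
ft_force: [0.1, 0.2, -0.3]
grip_width: 0.0219
```

Run:
```python
from h import *
c=camera("wrist");cv2.imwrite("pics/w11.png",c["pixels"])
plan([(.41,-.06,.39),(.4657,-.3095,.39)],0.)
```

```text
pos [0.4187 0.0403 0.3849] yaw -0.002 tilt 0.0016 t 11.025 F [-0.  -0.4 -0.7] w 0.02189692461828278
[{"dx": -0.004, "dy": 0.05, "dz": -0.003, "ax": -0.0, "ay": -0.002, "az": -0.002},
{"dx": -0.004, "dy": 0.05, "dz": -0.003, "ax": 0.0, "ay": 0.0, "az": 0.0},
{"dx": 0.011, "dy": 0.05, "dz": 0.0, "ax": 0.0, "ay": 0.0, "az": 0.0},
{"dx": 0.011, "dy": 0.05, "dz": 0.0, "ax": 0.0, "ay": 0.0, "az": 0.0},
{"dx": 0.011, "dy": 0.05, "dz": 0.0, "ax": 0.0, "ay": 0.0, "az": 0.0},
{"dx": 0.011, "dy": 0.05, "dz": 0.0, "ax": 0.0, "ay": 0.0, "az": 0.0},
{"dx": 0.011, "dy": 0.05, "dz": 0.0, "ax": 0.0, "ay": 0.0, "az": 0.0}]
```

View pics/w11.png

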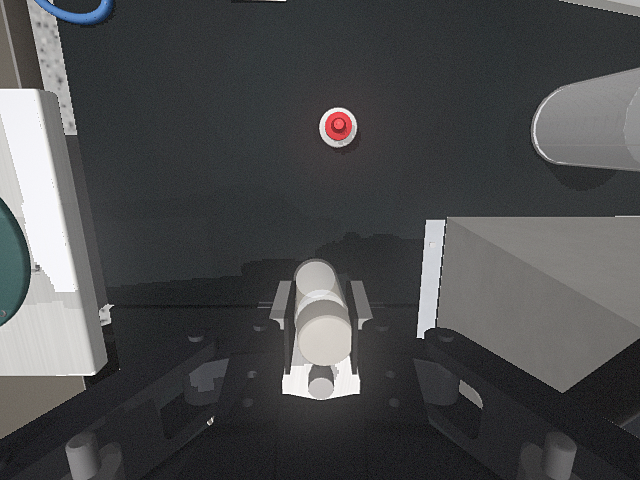

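Run:
```python
from h import *
im=cv2.imread("pics/w11.png")[240:410,250:400];cv2.imwrite("pics/z11.png",cv2.resize(im,None,fx=3.5,fy=3.5,interpolation=cv2.INTER_NEAREST))
for n in("scene","side"):
    c=camera(n)["pixels"];cv2.imwrite(f"pics/{n}11.png",c)
```

```text
(no output)
```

View pics/z11.png

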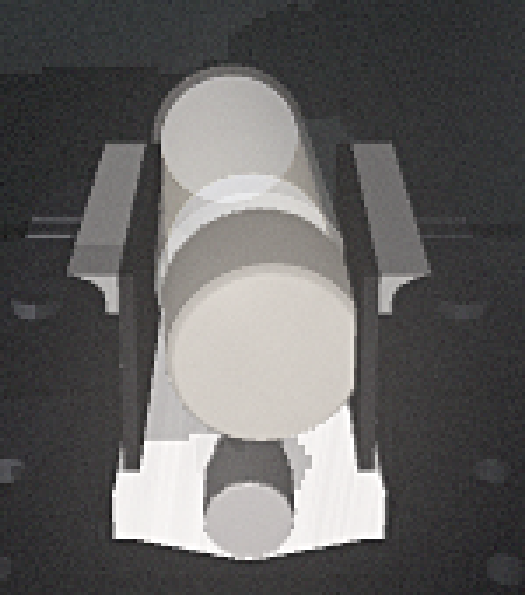

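View pics/side11.png

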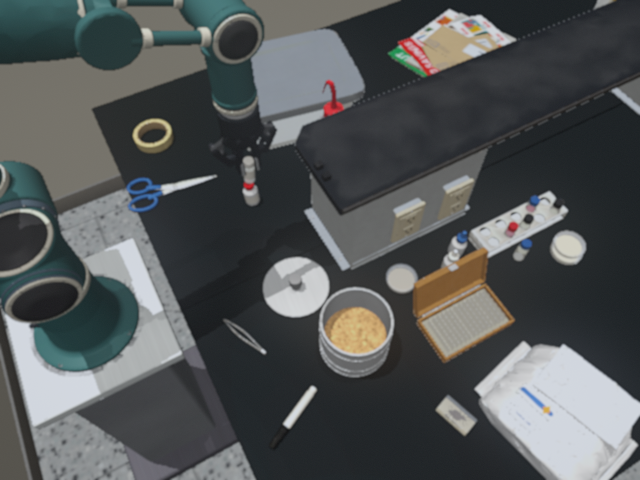

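View pics/scene11.png

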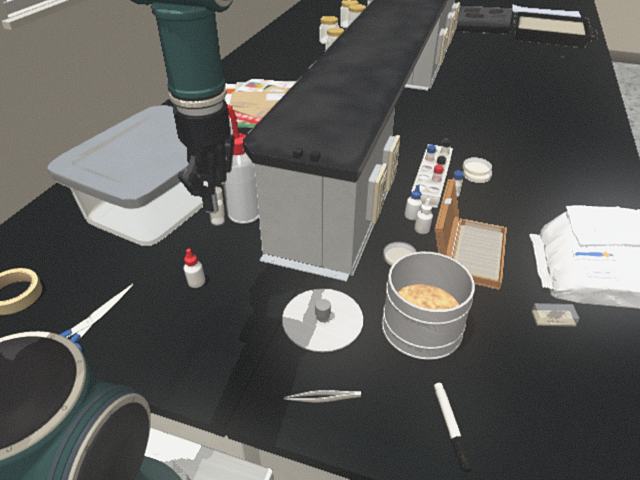

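Run:
```python
from h import *
c=camera("wrist")
# base ellipse, top ellipse centres from the zoom
b=(250+229/3.5,240+137/3.5);t=(250+262/3.5,240+352/3.5)
z=bot.get_obs()["ee_pos"][2]-.2022
B=plane(c,*b,z);T=plane(c,*t,z+.06);d=T-B;print(B,T,np.degrees(np.arctan2(d[:2],d[2])))
plan([(.41,-.06,.39)],0)
```

```text
[0.41404356 0.03782525 0.18018294] [0.4185515  0.0380843  0.24018294] [4.29668947 0.24737473]
pos [0.4178 0.0403 0.3824] yaw -0.0021 tilt 0.0037 t 11.175 F [-0.1 -0.9 -0.8] w 0.022240684167355584
[{"dx": -0.004, "dy": 0.05, "dz": -0.004, "ax": -0.0, "ay": 0.004, "az": -0.002},
{"dx": -0.004, "dy": 0.05, "dz": -0.004, "ax": 0.0, "ay": 0.0, "az": 0.0}]
```

The vial is held but leans about 4° in the pads: its base is near x=315 and its top near 325. I'll carry it over and tilt the tool to bring it upright.

Call:
play_rows(commands=[{"dx": -0.004, "dy": 0.05, "dz": -0.006, "ax": 0, "ay": 0, "az": 0, "claw": 0.012}, {"dx": -0.004, "dy": 0.05, "dz": -0.005, "ax": 0, "ay": 0, "az": 0, "claw": 0.012}, {"dx": 0.006, "dy": 0.051, "dz": 0, "ax": 0, "ay": 0, "az": 0, "claw": 0.012}, {"dx": 0.006, "dy": 0.051, "dz": 0, "ax": 0, "ay": 0, "az": 0, "claw": 0.012}, {"dx": 0.009, "dy": 0.051, "dz": 0, "ax": 0, "ay": 0.02, "az": 0, "claw": 0.012}, {"dx": 0.009, "dy": 0.051, "dz": 0, "ax": 0, "ay": 0.025, "az": 0, "claw": 0.012}, {"dx": 0.009, "dy": 0.04, "dz": 0, "ax": 0, "ay": 0.03, "az": 0, "claw": 0.012}, {"dx": 0, "dy": 0, "dz": 0, "ax": 0, "ay": 0, "az": 0, "claw": 0.012}])

```text
time: 12.18
ee_pos: [0.4466, -0.3121, 0.3769]
eef_rot: [-3.129, -0.003, -0.082]
ft_force: [-0.0, 1.0, -0.4]
grip_width: 0.0223
```

Run:
```python
from h import *
c=camera("wrist");cv2.imwrite("pics/w12.png",c["pixels"]);np.savez("w12.npz",**c)
im=c["pixels"][240:410,250:400];cv2.imwrite("pics/z12.png",cv2.resize(im,None,fx=3.5,fy=3.5,interpolation=cv2.INTER_NEAREST))
o=bot.get_obs();Rm=R.from_rotvec(o["eef_rot"]).as_matrix();print("grasp pt",o["ee_pos"]+.155*Rm[:,2],"toolz",Rm[:,2],Rm[:,0]);plan([(.454,-.3095,.39)],0)
```

```text
grasp pt [ 0.45414158 -0.30884274  0.2216332 ] toolz [ 0.0510095   0.01285997 -0.99861537] [0.998694   0.00223044 0.05104224]
pos [ 0.4462 -0.3108  0.3764] yaw 0.0022 tilt 0.0526 t 12.225 F [ 0.3  0.5 -1. ] w 0.022264058654578516
[{"dx": 0.008, "dy": -0.001, "dz": -0.013, "ax": -0.013, "ay": -0.051, "az": 0.003}]
```

View pics/w12.png

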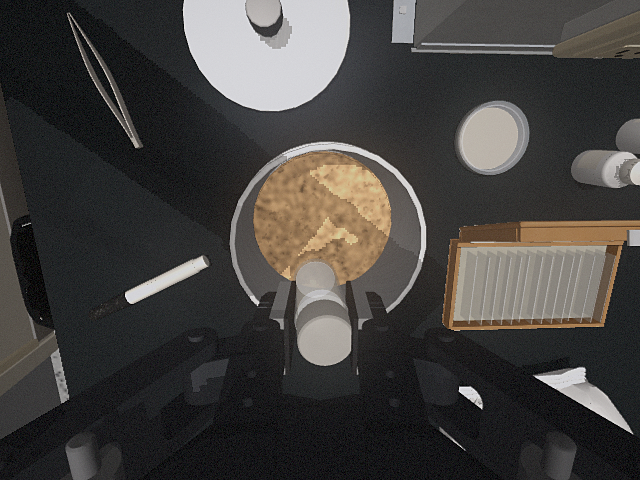

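View pics/z12.png

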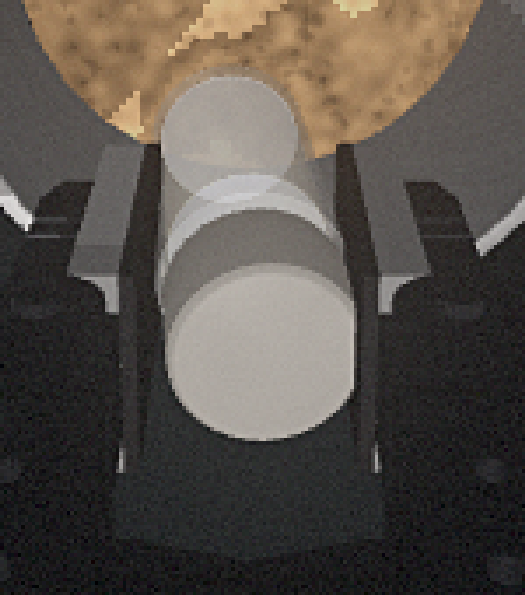

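Run:
```python
from h import *
c=dict(np.load("w12.npz"))
hsv=cv2.cvtColor(c["pixels"],cv2.COLOR_BGR2HSV);m=cv2.inRange(hsv,(8,80,60),(28,255,255));m[280:]=0;m[:,:240]=0;m[:,410:]=0
m=cv2.morphologyEx(m,cv2.MORPH_CLOSE,np.ones((9,9)));k=cv2.convexHull(max(cv2.findContours(m,0,2)[0],key=cv2.contourArea))[:,0]
k=k[k[:,1]<262]
for z in(.01,.02,.03,.04,.05):
    cc,r=circ([plane(c,*(p+.0),z) for p in k]);print(z,cc.round(4),r.round(4))
b=(250+229/3.5,240+137/3.5);t=(250+262/3.5,240+352/3.5);z=.3764-.2022
B=plane(c,*b,z);T=plane(c,*t,z+.06);d=T-B;print(B,T,np.degrees(np.arctan2(d[:2],d[2])))
```

```text
0.01 [ 0.4671 -0.3164] 0.0689
0.02 [ 0.4665 -0.3143] 0.0668
0.03 [ 0.4659 -0.3122] 0.0648
0.04 [ 0.4654 -0.31  ] 0.0627
0.05 [ 0.4648 -0.3079] 0.0607
[ 0.45389188 -0.31236434  0.1742    ] [ 0.45510004 -0.31290041  0.2342    ] [ 1.15355312 -0.51189633]
```

Fitting the pads' disc puts its top about 39 mm up, centred at (0.4655, -0.310). The vial now leans about 1°. I'll centre it and lower it to just above the pads.

Call:
play_rows(commands=[{"dx": 0.007, "dy": -0.0025, "dz": 0, "ax": 0, "ay": 0.02, "az": 0, "claw": 0.012}, {"dx": -0.002, "dy": 0, "dz": 0.03, "ax": 0, "ay": 0, "az": 0, "claw": 0.012}, {"dx": -0.002, "dy": 0, "dz": 0.03, "ax": 0, "ay": 0, "az": 0, "claw": 0.012}, {"dx": 0, "dy": 0, "dz": 0, "ax": 0, "ay": 0, "az": 0, "claw": 0.012}])

```text
time: 12.72
ee_pos: [0.4542, -0.3021, 0.3136]
eef_rot: [-3.123, -0.01, -0.111]
ft_force: [-0.9, -0.5, -0.2]
grip_width: 0.0219
```

Run:
```python
from h import *
o=bot.get_obs();Rm=R.from_rotvec(o["eef_rot"]).as_matrix();print("pos",o["ee_pos"],"F",o["ft_force"],"grasp",o["ee_pos"]+.155*Rm[:,2],"bottom",o["ee_pos"]+.2022*Rm[:,2],"toolz",Rm[:,2])
```

```text
pos [ 0.45418986 -0.30214032  0.31358671] F [-0.91209783 -0.52255826 -0.2466353 ] grasp [ 0.46522133 -0.29954299  0.15900158] bottom [ 0.46858059 -0.29875206  0.11192792] toolz [ 0.07117078  0.01675696 -0.99732338]
```

Call:
play_rows(commands=[{"dx": 0, "dy": 0.007, "dz": 0, "ax": -0.015, "ay": 0, "az": 0, "claw": 0.012}, {"dx": -0.001, "dy": 0.001, "dz": 0.02, "ax": 0, "ay": 0, "az": 0, "claw": 0.012}, {"dx": -0.001, "dy": 0, "dz": 0.02, "ax": 0, "ay": 0, "az": 0, "claw": 0.012}, {"dx": 0, "dy": 0, "dz": 0, "ax": 0, "ay": 0, "az": 0, "claw": 0.012}])

```text
time: 13.22
ee_pos: [0.4581, -0.3109, 0.2792]
eef_rot: [3.132, 0.014, 0.125]
ft_force: [-1.4, 0.5, -0.2]
grip_width: 0.022
```

Run:
```python
from h import *
c=camera("wrist");cv2.imwrite("pics/w13.png",c["pixels"])
o=bot.get_obs();Rm=R.from_rotvec(o["eef_rot"]).as_matrix();print("pos",o["ee_pos"],"F",o["ft_force"],"grasp",o["ee_pos"]+.155*Rm[:,2],"bottom",o["ee_pos"]+.2022*Rm[:,2],"toolz",Rm[:,2])
```

```text
pos [ 0.45864605 -0.31127933  0.28036054] F [-0.02858104 -0.13099345  0.63510126] grasp [ 0.47133036 -0.3125084   0.12588531] bottom [ 0.47519293 -0.31288267  0.07884511] toolz [ 0.08183422 -0.0079295  -0.99661441]
```

View pics/w13.png

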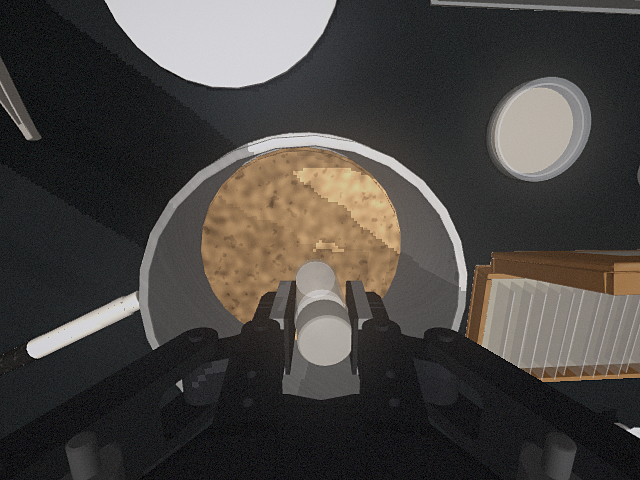

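Call:
play_rows(commands=[{"dx": -0.006, "dy": -0.001, "dz": 0.015, "ax": 0.006, "ay": -0.008, "az": 0, "claw": 0.012}, {"dx": -0.001, "dy": 0, "dz": 0.01, "ax": 0, "ay": 0, "az": 0, "claw": 0.012}, {"dx": 0, "dy": 0, "dz": 0, "ax": 0, "ay": 0, "az": 0, "claw": 0.012}])

```text
time: 13.65
ee_pos: [0.4542, -0.3112, 0.2562]
eef_rot: [3.134, 0.015, 0.121]
ft_force: [0.0, -0.0, -0.4]
grip_width: 0.0218
```

```bash
cat > st.py <<'E'
from h import *
o=bot.get_obs();Rm=R.from_rotvec(o["eef_rot"]).as_matrix();print("pos",o["ee_pos"].round(4),"F",o["ft_force"].round(2),"grasp",(o["ee_pos"]+.155*Rm[:,2]).round(4),"bottom",(o["ee_pos"]+.2022*Rm[:,2]).round(4),"toolz",Rm[:,2].round(3))
E
python3 st.py
```

```text
pos [ 0.4542 -0.3112  0.2562] F [ 0.05 -0.05 -0.35] grasp [ 0.4661 -0.312   0.1016] bottom [ 0.4698 -0.3122  0.0546] toolz [ 0.077 -0.005 -0.997]
```

Call:
play_rows(commands=[{"dx": 0, "dy": 0, "dz": 0.006, "ax": 0, "ay": 0, "az": 0, "claw": 0.012}, {"dx": 0, "dy": 0, "dz": 0.003, "ax": 0, "ay": 0, "az": 0, "claw": 0.012}, {"dx": 0, "dy": 0, "dz": 0, "ax": 0, "ay": 0, "az": 0, "claw": 0.012}])

```text
time: 14.02
ee_pos: [0.4551, -0.3114, 0.2468]
eef_rot: [3.134, 0.015, 0.121]
ft_force: [-0.3, 0.3, -0.1]
grip_width: 0.0221
```

```bash
python3 st.py
```

```text
pos [ 0.4551 -0.3114  0.2468] F [-0.32  0.33 -0.14] grasp [ 0.4671 -0.3122  0.0922] bottom [ 0.4708 -0.3124  0.0452] toolz [ 0.077 -0.005 -0.997]
```

Call:
play_rows(commands=[{"dx": 0, "dy": 0, "dz": 0.002, "ax": 0, "ay": 0, "az": 0, "claw": 0.012}, {"dx": 0, "dy": 0, "dz": 0.001, "ax": 0, "ay": 0, "az": 0, "claw": 0.012}])

```text
time: 14.28
ee_pos: [0.4556, -0.3116, 0.2443]
eef_rot: [3.133, 0.015, 0.122]
ft_force: [-2.6, 1.0, 5.5]
grip_width: 0.0221
```

```bash
python3 st.py
```

```text
pos [ 0.4556 -0.3116  0.2443] F [-2.56  0.97  5.48] grasp [ 0.4677 -0.3124  0.0898] bottom [ 0.4714 -0.3127  0.0427] toolz [ 0.078 -0.005 -0.997]
```

Call:
play_rows(commands=[{"dx": 0, "dy": 0, "dz": 0, "ax": 0, "ay": 0, "az": 0, "claw": 0.012}])

```text
time: 14.4
ee_pos: [0.4557, -0.3117, 0.2445]
eef_rot: [3.133, 0.015, 0.122]
ft_force: [0.7, -0.1, 0.3]
grip_width: 0.0224
```

```bash
python3 st.py; python3 -c "
from h import *
cv2.imwrite('pics/w14.png',camera('wrist')['pixels'])"
```

```text
pos [ 0.4557 -0.3117  0.2445] F [ 0.69 -0.11  0.32] grasp [ 0.4678 -0.3125  0.09  ] bottom [ 0.4715 -0.3128  0.0429] toolz [ 0.078 -0.006 -0.997]
```

View pics/w14.png

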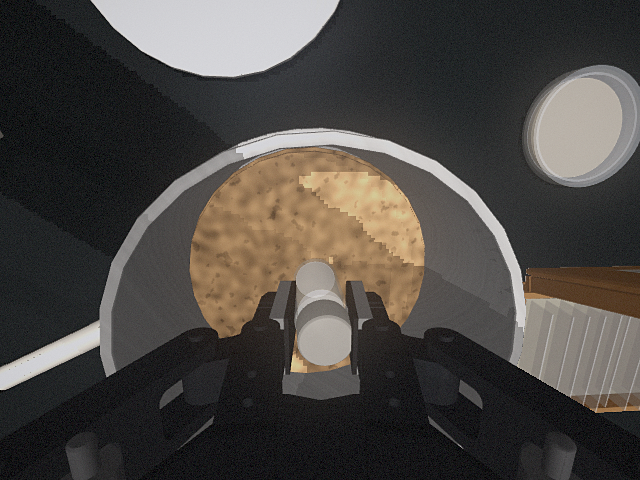

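Call:
play_rows(commands=[{"dx": 0, "dy": 0, "dz": 0.001, "ax": 0, "ay": 0, "az": 0, "claw": 0.012}])

```text
time: 14.58
ee_pos: [0.4559, -0.3118, 0.2442]
eef_rot: [3.133, 0.015, 0.123]
ft_force: [-4.2, 2.7, 8.9]
grip_width: 0.0218
```

```bash
python3 st.py
```

```text
pos [ 0.4559 -0.3118  0.2442] F [-4.17  2.72  8.92] grasp [ 0.4681 -0.3127  0.0897] bottom [ 0.4718 -0.313   0.0427] toolz [ 0.078 -0.006 -0.997]
```

Contact is confirmed: z stays at 0.244 and the force returns, 9 N, with another step down. I'll let it relax, then open slowly.

Call:
play_rows(commands=[{"dx": 0, "dy": 0, "dz": 0, "ax": 0, "ay": 0, "az": 0, "claw": 0.012}, {"dx": 0, "dy": 0, "dz": 0, "ax": 0, "ay": 0, "az": 0, "claw": 0.025}, {"dx": 0, "dy": 0, "dz": 0, "ax": 0, "ay": 0, "az": 0, "claw": 0.03}, {"dx": 0, "dy": 0, "dz": 0, "ax": 0, "ay": 0, "az": 0, "claw": 0.04}, {"dx": 0, "dy": 0, "dz": 0, "ax": 0, "ay": 0, "az": 0, "claw": 0.045}])

```text
time: 15.2
ee_pos: [0.456, -0.3118, 0.2439]
eef_rot: [3.133, 0.015, 0.123]
ft_force: [-0.3, -0.3, 0.4]
grip_width: 0.0446
```

```bash
python3 st.py; python3 -c "
from h import *
cv2.imwrite('pics/w15.png',camera('wrist')['pixels'])"
```

```text
pos [ 0.456  -0.3118  0.2439] F [-0.28 -0.35  0.37] grasp [ 0.4682 -0.3127  0.0894] bottom [ 0.4719 -0.313   0.0424] toolz [ 0.079 -0.006 -0.997]
```

View pics/w15.png

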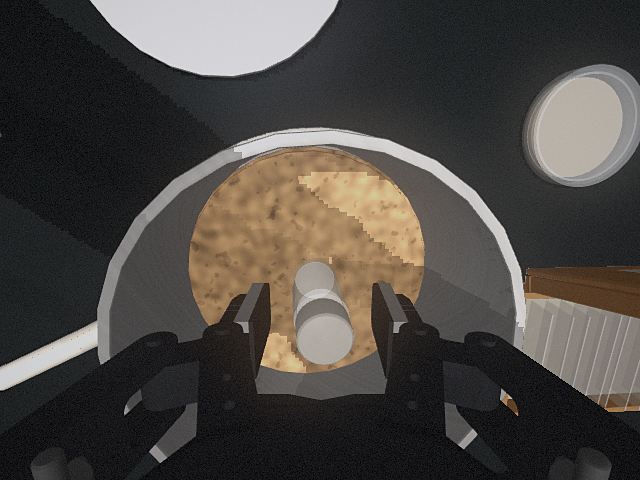

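The vial stands on the pads, free between the open fingers. I'm withdrawing straight up.

Call:
play_rows(commands=[{"dx": 0.001, "dy": 0, "dz": -0.02, "ax": 0, "ay": 0, "az": 0, "claw": 0.045}, {"dx": 0.002, "dy": 0, "dz": -0.03, "ax": 0, "ay": 0, "az": 0, "claw": 0.045}, {"dx": 0.002, "dy": 0, "dz": -0.04, "ax": 0, "ay": 0, "az": 0, "claw": 0.045}, {"dx": 0.003, "dy": 0, "dz": -0.04, "ax": 0, "ay": 0, "az": 0, "claw": 0.045}, {"dx": 0, "dy": 0, "dz": 0, "ax": 0, "ay": 0, "az": 0, "claw": 0.05}])

```text
time: 15.88
ee_pos: [0.4533, -0.3107, 0.3766]
eef_rot: [3.135, 0.015, 0.12]
ft_force: [0.1, -0.1, 0.4]
grip_width: 0.0503
```

```bash
python3 -c "
from h import *
c=camera('wrist');np.savez('w16.npz',**c);cv2.imwrite('pics/w16.png',c['pixels'])
cv2.imwrite('pics/side16.png',camera('side')['pixels'][230:400,220:460].repeat(3,0).repeat(3,1))
plan([(.419,-.141,.32),(.419,-.141,.25)],0)"
```

```text
pos [ 0.4521 -0.3098  0.3724] yaw 0.0093 tilt 0.0705 t 15.975 F [-0.2 -1.  -0.2] w 0.04994170517458984
[{"dx": -0.009, "dy": -0.042, "dz": 0.013, "ax": 0.0, "ay": -0.07, "az": 0.009},
{"dx": -0.008, "dy": -0.042, "dz": 0.013, "ax": 0.0, "ay": 0.0, "az": 0.0},
{"dx": -0.008, "dy": -0.042, "dz": 0.013, "ax": 0.0, "ay": 0.0, "az": 0.0},
{"dx": -0.008, "dy": -0.042, "dz": 0.013, "ax": 0.0, "ay": 0.0, "az": 0.0},
{"dx": 0.0, "dy": 0.0, "dz": 0.035, "ax": 0.0, "ay": 0.0, "az": 0.0},
{"dx": 0.0, "dy": 0.0, "dz": 0.035, "ax": 0.0, "ay": 0.0, "az": 0.0}]
```

View pics/w16.png

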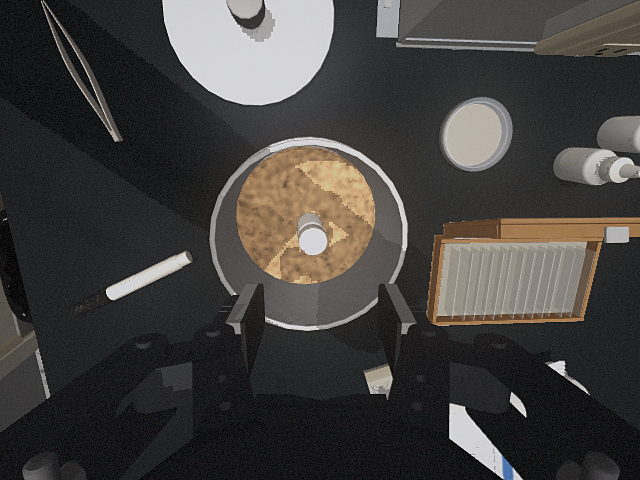

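View pics/side16.png

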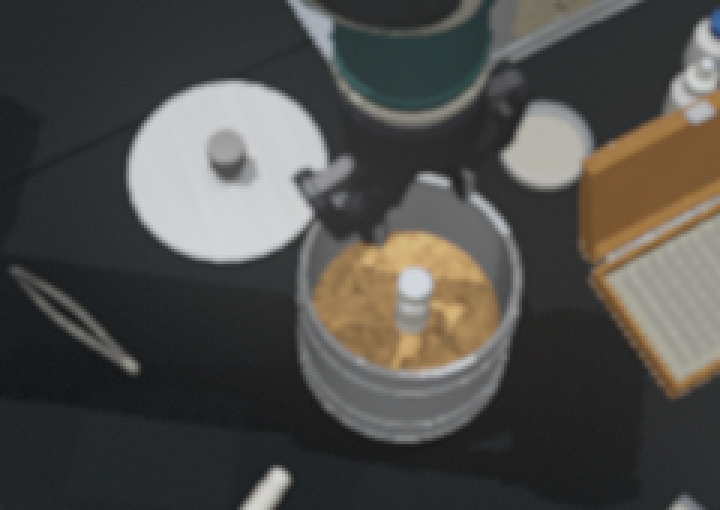

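The vial stands upright in the middle of the pads at (313,238), and the rim is fully visible. I'll fit the rim while moving on to the lid.

```bash
cat > rim.py <<'E'
from h import *
def edge(c,c0,z,lo,hi,sign=-1,thr=25,tol=.001,exclude=None):
    g=cv2.cvtColor(c["pixels"],cv2.COLOR_BGR2GRAY).astype(np.float32)
    for it in range(4):
        P=[]
        for a in np.radians(np.arange(-180,180,3)):
            rs=np.arange(lo,hi,.0004);u=np.array([np.cos(a),np.sin(a)])
            pts=np.array([proj(c,[*(c0+r*u),z]) for r in rs]).astype(np.float32)
            v=cv2.remap(g,pts[:,0][None],pts[:,1][None],cv2.INTER_LINEAR)[0];gr=(v[4:]-v[:-4])*sign;k=gr.argmax()
            if gr[k]>thr:P.append(c0+(rs[k]+.0008)*u)
        P=np.array(P);cc,r=circ(P)
        for _ in range(8):
            e=abs(np.hypot(*(P-cc).T)-r);m=e<max(tol,1.5*np.median(e));cc,r=circ(P[m])
        c0=cc
    return cc.round(4),round(float(r),4),int(m.sum()),len(P)
E
python3 - <<'E'
from rim import *
c=dict(np.load("w16.npz"))
print(edge(c,np.array([.466,-.309]),.116,.06,.08))
print(edge(c,np.array([.466,-.309]),.116,.056,.07,sign=1))
p=plane(c,313,238,.099);print("vial top",p)
E
```

```text
(array([ 0.4655, -0.3099]), 0.0686, 105, 115)
(array([ 0.4655, -0.3102]), 0.065, 108, 110)
vial top [ 0.46832156 -0.31228793  0.099     ]
```

Call:
play_rows(commands=[{"dx": -0.009, "dy": -0.042, "dz": 0, "ax": 0, "ay": -0.07, "az": 0.009, "claw": 0.06}, {"dx": -0.008, "dy": -0.042, "dz": 0.01, "ax": 0, "ay": 0, "az": 0, "claw": 0.06}, {"dx": -0.008, "dy": -0.042, "dz": 0.013, "ax": 0, "ay": 0, "az": 0, "claw": 0.06}, {"dx": -0.008, "dy": -0.036, "dz": 0.013, "ax": 0, "ay": 0, "az": 0, "claw": 0.06}, {"dx": 0, "dy": 0, "dz": 0.01, "ax": 0, "ay": 0, "az": 0, "claw": 0.06}, {"dx": 0, "dy": 0, "dz": 0, "ax": 0, "ay": 0, "az": 0, "claw": 0.06}])

```text
time: 16.73
ee_pos: [0.4134, -0.1423, 0.3135]
eef_rot: [-3.134, 0.002, 0.029]
ft_force: [-0.0, -0.0, 0.4]
grip_width: 0.0599
```

Run:
```python
from rim import *
c=camera("wrist");np.savez("w17.npz",**c);cv2.imwrite('pics/w17.png',c['pixels'])
print(edge(c,np.array([.419,-.141]),.011,.06,.08))
plan([(.419,-.141,.25),(.419,-.141,.193)],0)
```

```text
(array([ 0.4192, -0.1411]), 0.071, 118, 120)
pos [ 0.4136 -0.1425  0.314 ] yaw -0.0019 tilt 0.0196 t 16.775 F [ 0.3  0.3 -0.1] w 0.060128869766668244
[{"dx": 0.003, "dy": -0.001, "dz": 0.032, "ax": -0.008, "ay": 0.018, "az": -0.002},
{"dx": 0.003, "dy": -0.001, "dz": 0.032, "ax": 0.0, "ay": 0.0, "az": 0.0},
{"dx": 0.0, "dy": 0.0, "dz": 0.057, "ax": 0.0, "ay": 0.0, "az": 0.0}]
```

View pics/w17.png

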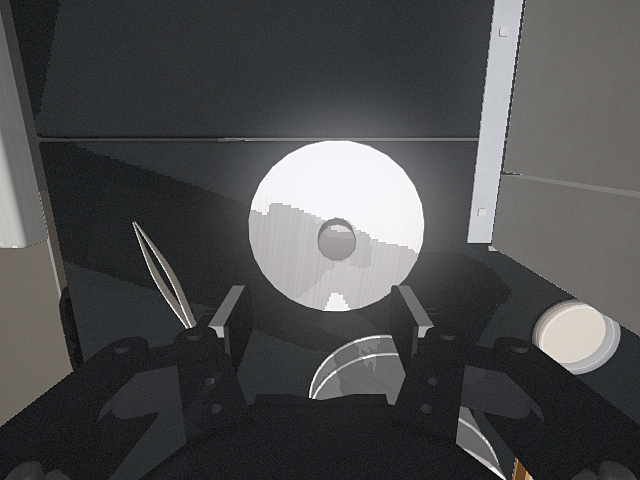

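Canister centre (0.4655, -0.310); lid centre (0.4192, -0.1411), lying flat at (336,226). Straightening the tool and descending.

Call:
play_rows(commands=[{"dx": 0.005, "dy": -0.001, "dz": 0.025, "ax": -0.008, "ay": 0.018, "az": -0.002, "claw": 0.06}, {"dx": 0, "dy": 0, "dz": 0.03, "ax": 0, "ay": 0, "az": 0, "claw": 0.06}, {"dx": 0, "dy": 0, "dz": 0.0, "ax": 0, "ay": 0, "az": 0, "claw": 0.06}])

```text
time: 17.15
ee_pos: [0.4202, -0.1446, 0.2592]
eef_rot: [3.139, -0.005, 0.006]
ft_force: [0.0, -0.6, 1.2]
grip_width: 0.0599
```

```bash
python3 -c "
from h import *
plan([(.419,-.141,.215),(.419,-.141,.193)],0)"
```

```text
pos [ 0.4202 -0.1446  0.2592] yaw -0.0033 tilt 0.0043 t 17.15 F [ 0.  -0.6  1.2] w 0.05994568288417728
[{"dx": -0.001, "dy": -0.004, "dz": 0.044, "ax": 0.002, "ay": -0.004, "az": -0.003},
{"dx": 0.0, "dy": 0.0, "dz": 0.022, "ax": 0.0, "ay": 0.0, "az": 0.0}]
```

Call:
play_rows(commands=[{"dx": -0.001, "dy": -0.004, "dz": 0.03, "ax": 0.002, "ay": -0.004, "az": -0.003, "claw": 0.06}, {"dx": 0, "dy": 0, "dz": 0.015, "ax": 0, "ay": 0, "az": 0, "claw": 0.06}, {"dx": 0, "dy": 0, "dz": 0.0, "ax": 0, "ay": 0, "az": 0, "claw": 0.06}])

```text
time: 17.52
ee_pos: [0.4225, -0.1435, 0.2171]
eef_rot: [3.138, -0.004, 0.009]
ft_force: [0.2, -0.3, 0.6]
grip_width: 0.0601
```

```bash
python3 -c "
from h import *
plan([(.419,-.141,.1935)],0)"
```

```text
pos [ 0.4225 -0.1435  0.2171] yaw -0.0028 tilt 0.0064 t 17.525 F [ 0.2 -0.3  0.6] w 0.06009460541973696
[{"dx": -0.004, "dy": -0.003, "dz": 0.024, "ax": 0.003, "ay": -0.006, "az": -0.003}]
```

Call:
play_rows(commands=[{"dx": -0.004, "dy": -0.003, "dz": 0.022, "ax": 0.003, "ay": -0.006, "az": -0.003, "claw": 0.06}, {"dx": 0, "dy": 0, "dz": 0.0, "ax": 0, "ay": 0, "az": 0, "claw": 0.06}])

```text
time: 17.77
ee_pos: [0.4205, -0.1418, 0.1975]
eef_rot: [3.139, -0.001, 0.006]
ft_force: [0.1, -0.3, 0.3]
grip_width: 0.06
```

```bash
python3 -c "
from h import *
plan([(.419,-.141,.1935)],0)"
```

```text
pos [ 0.4205 -0.1418  0.1975] yaw -0.0003 tilt 0.0044 t 17.775 F [ 0.1 -0.3  0.3] w 0.06002345754795076
[{"dx": -0.002, "dy": -0.001, "dz": 0.004, "ax": 0.002, "ay": -0.004, "az": -0.0}]
```

Call:
play_rows(commands=[{"dx": -0.002, "dy": -0.001, "dz": 0.004, "ax": 0.002, "ay": -0.004, "az": 0, "claw": 0.06}, {"dx": 0, "dy": 0, "dz": 0.0, "ax": 0, "ay": 0, "az": 0, "claw": 0.04}, {"dx": 0, "dy": 0, "dz": 0.0, "ax": 0, "ay": 0, "az": 0, "claw": 0.02}, {"dx": 0, "dy": 0, "dz": 0.0, "ax": 0, "ay": 0, "az": 0, "claw": 0.015}, {"dx": 0, "dy": 0, "dz": 0.0, "ax": 0, "ay": 0, "az": 0, "claw": 0.015}], grip_force=60)

```text
time: 18.4
ee_pos: [0.4208, -0.1418, 0.1973]
eef_rot: [3.139, -0.001, 0.01]
ft_force: [0.2, 0.7, -1.2]
grip_width: 0.0259
```

```bash
python3 -c "
from h import *
plan([(.419,-.141,.1935)],0)"
```

```text
pos [ 0.4208 -0.1418  0.1973] yaw -0.0004 tilt 0.0069 t 18.4 F [ 0.2  0.7 -1.2] w 0.025851613285808407
[{"dx": -0.002, "dy": -0.001, "dz": 0.004, "ax": 0.003, "ay": -0.006, "az": -0.0}]
```

Lid gripped (opening 25.9 mm). Lifting and carrying it back.

Call:
play_rows(commands=[{"dx": 0, "dy": 0, "dz": -0.01, "ax": 0, "ay": 0, "az": 0, "claw": 0.015}, {"dx": 0, "dy": 0, "dz": -0.04, "ax": 0, "ay": 0, "az": 0, "claw": 0.015}, {"dx": 0, "dy": 0, "dz": -0.055, "ax": 0, "ay": 0, "az": 0, "claw": 0.015}, {"dx": 0, "dy": 0, "dz": -0.055, "ax": 0, "ay": 0, "az": 0, "claw": 0.015}, {"dx": 0, "dy": 0, "dz": -0.03, "ax": 0, "ay": 0, "az": 0, "claw": 0.015}, {"dx": 0, "dy": 0, "dz": 0.0, "ax": 0, "ay": 0, "az": 0, "claw": 0.015}])

```text
time: 19.15
ee_pos: [0.4184, -0.1407, 0.3942]
eef_rot: [3.14, -0.0, 0.006]
ft_force: [0.8, 0.0, -2.3]
grip_width: 0.0261
```

```bash
python3 -c "
from h import *
plan([(.467,-.310,.37)],0)"
```

```text
pos [ 0.4184 -0.1407  0.3942] yaw -0.0003 tilt 0.0044 t 19.15 F [ 0.8  0.  -2.3] w 0.02608763340084834
[{"dx": 0.012, "dy": 0.042, "dz": 0.006, "ax": 0.002, "ay": -0.004, "az": -0.0},
{"dx": 0.012, "dy": 0.042, "dz": 0.006, "ax": 0.0, "ay": 0.0, "az": 0.0},
{"dx": 0.012, "dy": 0.042, "dz": 0.006, "ax": 0.0, "ay": 0.0, "az": 0.0},
{"dx": 0.012, "dy": 0.042, "dz": 0.006, "ax": 0.0, "ay": 0.0, "az": 0.0}]
```

Call:
play_rows(commands=[{"dx": 0.012, "dy": 0.042, "dz": 0.003, "ax": 0, "ay": 0, "az": 0, "claw": 0.015}, {"dx": 0.012, "dy": 0.042, "dz": 0.003, "ax": 0, "ay": 0, "az": 0, "claw": 0.015}, {"dx": 0.012, "dy": 0.042, "dz": 0.003, "ax": 0, "ay": 0, "az": 0, "claw": 0.015}, {"dx": 0.012, "dy": 0.042, "dz": 0.003, "ax": 0, "ay": 0, "az": 0, "claw": 0.015}, {"dx": 0, "dy": 0, "dz": 0.0, "ax": 0, "ay": 0, "az": 0, "claw": 0.015}, {"dx": 0, "dy": 0, "dz": 0.0, "ax": 0, "ay": 0, "az": 0, "claw": 0.015}])

```text
time: 19.9
ee_pos: [0.4644, -0.3106, 0.3701]
eef_rot: [-3.133, -0.002, 0.014]
ft_force: [0.5, -0.4, -1.4]
grip_width: 0.0261
```

```bash
python3 -c "
from rim import *
c=camera('wrist');np.savez('w18.npz',**c);cv2.imwrite('pics/w18.png',c['pixels'])
z=bot.get_obs()['ee_pos'][2]-.1913+.005
print(z,edge(c,np.array([.466,-.309]),z,.06,.08))
plan([(.467,-.310,.33)],0)"
```

```text
0.18386057877943543 (array([ 0.462 , -0.3045]), 0.0682, 53, 92)
pos [ 0.4643 -0.3104  0.3702] yaw 0.0019 tilt 0.0119 t 19.95 F [ 0.7  0.  -2.1] w 0.025544366391571184
[{"dx": 0.003, "dy": -0.0, "dz": 0.04, "ax": -0.008, "ay": 0.009, "az": 0.002}]
```

View pics/w18.png

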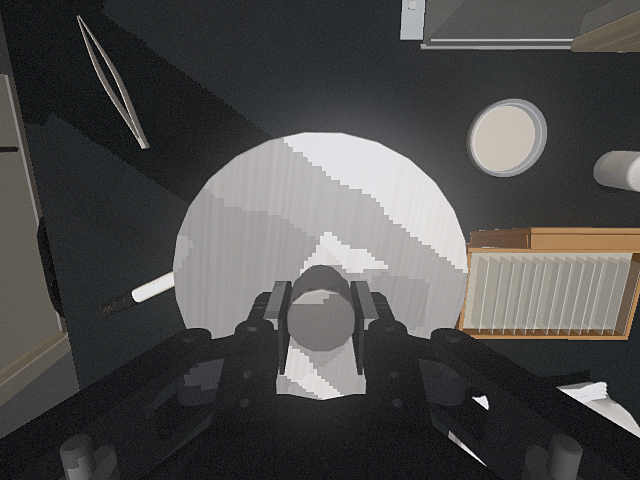

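Call:
play_rows(commands=[{"dx": 0.002, "dy": 0, "dz": 0.02, "ax": -0.008, "ay": 0.009, "az": 0.002, "claw": 0.015}, {"dx": 0, "dy": 0, "dz": 0.012, "ax": 0, "ay": 0, "az": 0, "claw": 0.015}, {"dx": 0, "dy": 0, "dz": 0.0, "ax": 0, "ay": 0, "az": 0, "claw": 0.015}])

```text
time: 20.32
ee_pos: [0.4654, -0.3072, 0.3368]
eef_rot: [-3.14, -0.004, 0.001]
ft_force: [0.9, 0.4, -1.2]
grip_width: 0.026
```

```bash
cat > lid.py <<'E'
from rim import *
c=camera('wrist');cv2.imwrite('pics/w19.png',c['pixels'])
o=bot.get_obs();z=o['ee_pos'][2]-.1913+.005
g=cv2.cvtColor(c["pixels"],cv2.COLOR_BGR2GRAY).astype(np.float32);c0=o['ee_pos'][:2].copy()
for it in range(5):
    P=[]
    for a in np.radians(np.arange(-10,191,3)):
        rs=np.arange(.06,.084,.0004);u=np.array([np.cos(a),np.sin(a)])
        pts=np.array([proj(c,[*(c0+r*u),z]) for r in rs]).astype(np.float32)
        v=cv2.remap(g,pts[:,0][None],pts[:,1][None],cv2.INTER_LINEAR)[0];gr=v[:-4]-v[4:];k=gr.argmax()
        if gr[k]>25 and pts[k,1]<300:P.append(c0+(rs[k]+.0008)*u)
    P=np.array(P);m=np.ones(len(P),bool);cc=c0
    for _ in range(10):
        d=P[m]-cc;n=np.hypot(*d.T);cc=cc+np.linalg.lstsq(d/n[:,None],n-.0712,rcond=None)[0]
        e=abs(np.hypot(*(P-cc).T)-.0712);m=e<max(.0008,1.5*np.median(e))
    c0=cc
print("lid centre",cc.round(4),m.sum(),len(P),"z",z.round(4),"resid",e[m].mean().round(4))
E
python3 lid.py; python3 -c "
from h import *
plan([(.467,-.3105,.307)],0)"
```

```text
lid centre [ 0.4646 -0.3061] 60 63 z 0.1511 resid 0.0002
pos [ 0.4656 -0.3073  0.3374] yaw 0.0026 tilt 0.001 t 20.375 F [-0.6 -0.  -1.8] w 0.02623890711736318
[{"dx": 0.001, "dy": 0.003, "dz": 0.03, "ax": -0.001, "ay": -0.0, "az": 0.003}]
```

View pics/w19.png

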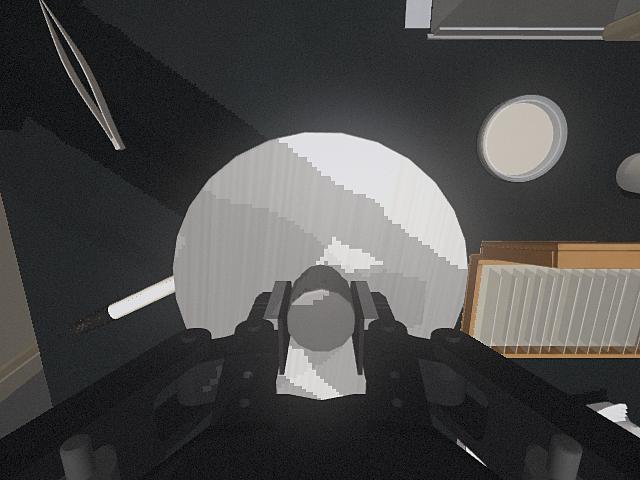

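The lid edge fits cleanly at (0.4646, -0.3061), so it needs about 1 mm in x and -4 mm in y. Correcting and lowering.

Call:
play_rows(commands=[{"dx": 0.001, "dy": 0.004, "dz": 0.01, "ax": 0, "ay": 0, "az": 0.003, "claw": 0.015}, {"dx": 0, "dy": 0, "dz": 0.006, "ax": 0, "ay": 0, "az": 0, "claw": 0.015}, {"dx": 0, "dy": 0, "dz": 0.0, "ax": 0, "ay": 0, "az": 0, "claw": 0.015}])

```text
time: 20.75
ee_pos: [0.4672, -0.3117, 0.322]
eef_rot: [3.141, -0.0, 0.004]
ft_force: [-0.4, 0.3, -1.5]
grip_width: 0.0261
```

```bash
python3 lid.py; python3 -c "
from h import *
plan([(.467,-.3105,.307)],0)"
```

```text
lid centre [ 0.467 -0.311] 62 64 z 0.1359 resid 0.0001
pos [ 0.4673 -0.3118  0.3222] yaw -0.0002 tilt 0.0029 t 20.8 F [-0.8 -0.6 -2.1] w 0.0258385753940222
[{"dx": -0.0, "dy": -0.001, "dz": 0.015, "ax": 0.001, "ay": -0.003, "az": -0.0}]
```

Call:
play_rows(commands=[{"dx": -0.003, "dy": -0.001, "dz": 0.005, "ax": 0.001, "ay": -0.003, "az": 0, "claw": 0.015}, {"dx": -0.001, "dy": 0, "dz": 0.003, "ax": 0, "ay": 0, "az": 0, "claw": 0.015}])

```text
time: 21.05
ee_pos: [0.4633, -0.3109, 0.3144]
eef_rot: [3.141, -0.0, 0.001]
ft_force: [0.2, 0.2, -1.6]
grip_width: 0.0261
```

```bash
python3 lid.py; python3 -c "
from h import *
plan([(.467,-.3105,.307)],0)"
```

```text
lid centre [ 0.4626 -0.3101] 62 63 z 0.1278 resid 0.0001
pos [ 0.4632 -0.3109  0.3141] yaw -0.0003 tilt 0.0004 t 21.1 F [ 0.3 -0.5 -2.4] w 0.025997886426409416
[{"dx": 0.004, "dy": -0.0, "dz": 0.007, "ax": 0.0, "ay": -0.0, "az": -0.0}]
```

Call:
play_rows(commands=[{"dx": 0.003, "dy": 0, "dz": 0, "ax": 0, "ay": 0, "az": 0, "claw": 0.015}, {"dx": 0, "dy": 0, "dz": 0.001, "ax": 0, "ay": 0, "az": 0, "claw": 0.015}])

```text
time: 21.35
ee_pos: [0.4664, -0.311, 0.3132]
eef_rot: [3.141, -0.001, 0.001]
ft_force: [-1.3, 0.2, -2.1]
grip_width: 0.0261
```

```bash
python3 lid.py; python3 -c "
from h import *
plan([(.467,-.3105,.307)],0)"
```

```text
lid centre [ 0.4658 -0.3101] 62 63 z 0.1267 resid 0.0002
pos [ 0.4662 -0.3109  0.313 ] yaw -0.0005 tilt 0.0003 t 21.4 F [-0.2 -0.4 -0.8] w 0.025506493418843704
[{"dx": 0.001, "dy": -0.0, "dz": 0.006, "ax": 0.0, "ay": -0.0, "az": -0.001}]
```

The lid is centred to 0.3 mm. Lowering straight down in small steps.

Call:
play_rows(commands=[{"dx": 0, "dy": 0, "dz": 0.002, "ax": 0, "ay": 0, "az": 0, "claw": 0.015}, {"dx": 0, "dy": 0, "dz": 0.001, "ax": 0, "ay": 0, "az": 0, "claw": 0.015}])

```text
time: 21.65
ee_pos: [0.4664, -0.3109, 0.3099]
eef_rot: [3.141, -0.0, 0.001]
ft_force: [-0.0, 0.3, -1.9]
grip_width: 0.026
```

```bash
python3 lid.py; python3 -c "
from h import *
plan([(.467,-.3105,.307)],0)"
```

```text
lid centre [ 0.4657 -0.3101] 62 64 z 0.1235 resid 0.0002
pos [ 0.4664 -0.3109  0.3098] yaw -0.0003 tilt 0.0004 t 21.7 F [-0.6  0.2 -1.9] w 0.025791715417562443
[{"dx": 0.001, "dy": -0.0, "dz": 0.003, "ax": 0.0, "ay": -0.0, "az": -0.0}]
```

Call:
play_rows(commands=[{"dx": 0, "dy": 0, "dz": 0.0015, "ax": 0, "ay": 0, "az": 0, "claw": 0.015}, {"dx": 0, "dy": 0, "dz": 0.001, "ax": 0, "ay": 0, "az": 0, "claw": 0.015}])

```text
time: 21.95
ee_pos: [0.4664, -0.311, 0.3072]
eef_rot: [3.141, -0.001, 0.001]
ft_force: [0.3, -0.8, -1.4]
grip_width: 0.0261
```

```bash
python3 st.py
```

```text
pos [ 0.4664 -0.311   0.3072] F [ 0.32 -0.78 -1.41] grasp [ 0.4664 -0.311   0.1522] bottom [ 0.4665 -0.311   0.105 ] toolz [ 0. -0. -1.]
```

Call:
play_rows(commands=[{"dx": 0, "dy": 0, "dz": 0.001, "ax": 0, "ay": 0, "az": 0, "claw": 0.015}, {"dx": 0, "dy": 0, "dz": 0.0005, "ax": 0, "ay": 0, "az": 0, "claw": 0.015}])

```text
time: 22.2
ee_pos: [0.4664, -0.311, 0.3066]
eef_rot: [3.141, -0.001, 0.001]
ft_force: [-2.1, 1.4, 3.2]
grip_width: 0.0259
```

```bash
python3 st.py
```

```text
pos [ 0.4664 -0.311   0.3066] F [-2.15  1.42  3.24] grasp [ 0.4664 -0.3111  0.1516] bottom [ 0.4665 -0.3111  0.1044] toolz [ 0.    -0.001 -1.   ]
```

The lid is seated: contact at z = 0.3066, against 0.307 expected. Letting go and backing off straight up.

Call:
play_rows(commands=[{"dx": 0, "dy": 0, "dz": 0.0, "ax": 0, "ay": 0, "az": 0, "claw": 0.015}, {"dx": 0, "dy": 0, "dz": 0, "ax": 0, "ay": 0, "az": 0, "claw": 0.03}, {"dx": 0, "dy": 0, "dz": 0, "ax": 0, "ay": 0, "az": 0, "claw": 0.045}, {"dx": 0, "dy": 0, "dz": 0, "ax": 0, "ay": 0, "az": 0, "claw": 0.055}, {"dx": 0, "dy": 0, "dz": -0.03, "ax": 0, "ay": 0, "az": 0, "claw": 0.055}, {"dx": 0, "dy": 0, "dz": -0.05, "ax": 0, "ay": 0, "az": 0, "claw": 0.055}, {"dx": 0, "dy": 0, "dz": -0.05, "ax": 0, "ay": 0, "az": 0, "claw": 0.055}, {"dx": 0, "dy": -0.05, "dz": 0, "ax": 0, "ay": 0, "az": 0, "claw": 0.055}, {"dx": 0, "dy": 0, "dz": 0, "ax": 0, "ay": 0, "az": 0, "claw": 0.055}])

```text
time: 23.32
ee_pos: [0.4666, -0.2604, 0.4404]
eef_rot: [3.141, -0.003, 0.003]
ft_force: [0.2, 0.0, 0.2]
grip_width: 0.0548
```

Run:
```python
from rim import *
c=camera("wrist");cv2.imwrite("pics/w20.png",c["pixels"])
print("lid",edge(c,np.array([.4655,-.310]),.121,.06,.08))
for n in("scene","side"):
    c=camera(n);cv2.imwrite(f"pics/{n}20.png",c["pixels"]);print(n,edge(c,np.array([.4655,-.310]),.121,.06,.085,thr=12))
```

```text
lid (array([ 0.4659, -0.31  ]), 0.0709, 86, 117)
scene (array([ 0.4644, -0.3099]), 0.0711, 62, 95)
side (array([ 0.4672, -0.3067]), 0.072, 110, 120)
```

View pics/w20.png

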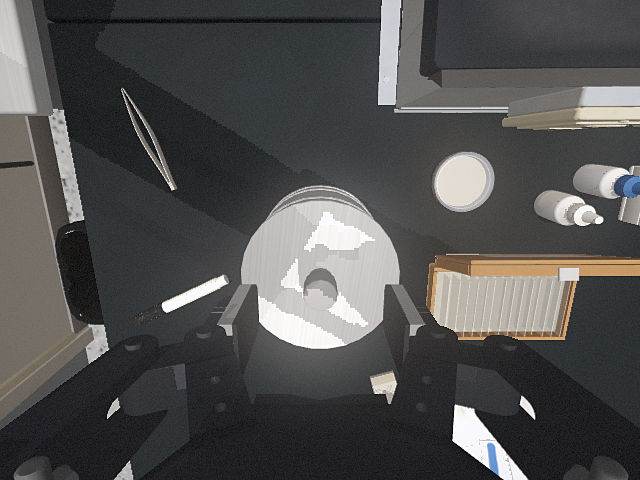

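View pics/scene20.png

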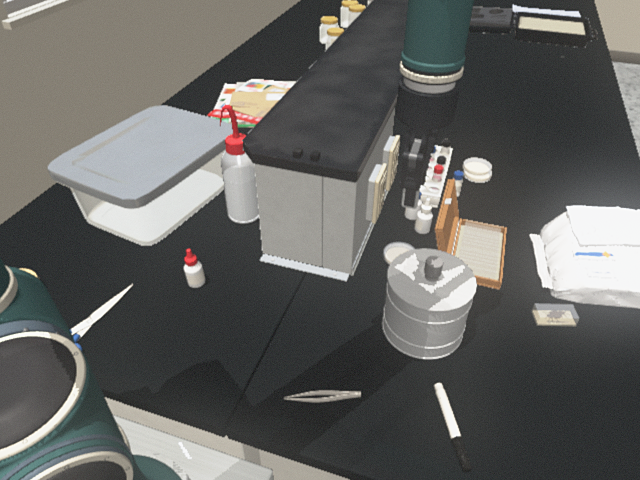

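View pics/side20.png

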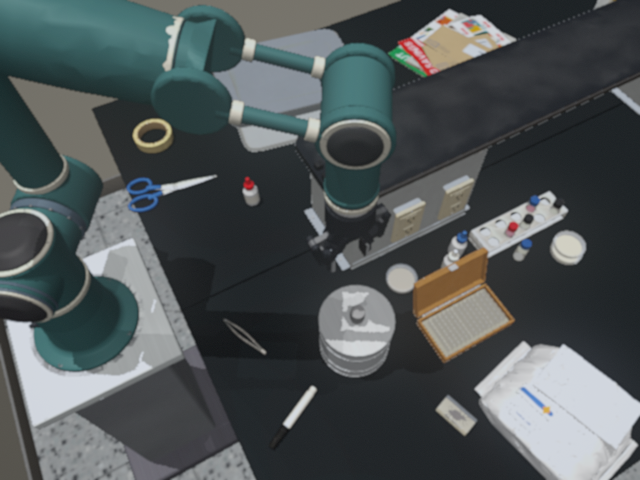

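The lid sits flat on the canister (side view (357,315)). Its scene and side fits agree with the starting ones to about 0.1 mm. The dropper (251,192), petri dish and other things look unmoved, and the arm is clear. Handing in.

```bash
python3 -c "
from station import order;print(order.job_done())"
```

```text
the job is handed in; nothing more can be done
None
```

The job is done and handed in at about 23.5 s of the 72 s allowed. I set the lid on clear bench, stood the vial on the pads, let it go, and put the lid back on.

- **Vial:** it leaned about 4° in the grip, so I tilted the tool to bring it upright before lowering. It touched the pads about 42 mm up; the last camera estimate was 39 mm. The force readings peaked at about 9 N, confirmed by a second small step, before I let go. Pictures after release showed it standing upright near the middle of the canister.
- **Lid:** it went in centred to about 0.3 mm and met the rim at about 3 N, within 1 mm of the expected height. The final edge fits in the scene and side views match those taken at the start to about 0.1 mm.
- **Other things:** the dropper, petri dish and everything else look unmoved in the final pictures. The arm is clear, and the wrist force reads about zero.

**Disagreements:** the side camera's absolute lid position differs from the other cameras by about 3 mm, both before and after, so I put that down to calibration. One lid fit partly blocked by the fingers failed and was redone. Setting the lid on the bench reached about 26 N at the wrist.

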